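Float the bench press and rest its head on a bar

TASK

The head of the small bench press is down and locked. Push the red-knobbed hydraulic lever away past its stiff detent into the float notch, raise the freed head well up by its black knob, lay the long metal bar flat on the press bed under the head, lengthwise between the guides with its inner end close to the rear stop, and bring the head down until its foot rests on the bar. Leave the lever in float and do not disturb the other things on the table.

Things in the scene. Friction and masses are not known exactly. Their poses are not given: they have to be found in the camera images.
- press: Grey bench press fixed to the table, 270 mm deep (its x, from front to back) x 300 wide (y) x 320 high; origin at the centre of its underside, z up. Bed and sliding head on its +y side (y = +75 mm), hydraulic lever on its -y side (y = -100 mm). A full-width back frame stands at x = +107 to +129 mm.
- lever (a joint): Lever angle (rad) about the press's y axis: 0 = hold, leaning 0.45 rad from upright to the press's -x; grows as the knob goes to +x. Moves with about 2 N at the knob and stays put up to 0.34; then a stiff detent, about 10 N, crest at 0.58; past it the lever snaps by itself to about 0.79, end stop 0.85. In float from 0.74 on; only then is the head unlocked.
- lever_knob (a point): Centre of the red ball knob, 32 mm in diameter, on the lever's end, 125 mm from the hinge axis; the rod is 11 mm thick.
- lever_pivot (a point): Point on the lever's hinge axis in the lever's plane, 75 mm above the table; its axes are the press's (x away from the front, hinge axis along y).
- head (a joint): Height of the head (m), 0 to 0.085, straight up. At 0 the foot's underside is 2 mm above the bed; with the bar under it the foot rests at about 0.020. It stays at any height where it is left; raising takes about 8 N, lowering about 2 N. Locked (rises 15 mm at most) unless the lever is in float.
- head_knob (a point): Middle of the black upright handle on top of the head, gripped from above: stem 24 mm in diameter, 40 mm high from 28 mm below this point, then a 36 mm wide cap whose top is 28 mm above this point. Under it the blue arm, 34 mm wide. 76 mm behind it (+x) stand two columns; their bridge reaches 279 mm above the table, its front face 61 mm behind this point.
- bed_seat (a point): Point on the bed's top (40 mm above the table) where the bar's middle belongs; axes as the press. The bar lies along x here. Bed: 70 mm wide, from x = -90 mm. The foot (34 mm wide) covers x = +25 to +75 mm, guide cheeks 8 mm high at y = +-23 to +-31 mm run x = +17 to +67 mm, the rear stop's near face is at x = +72 mm, 6 mm beyond the bar's end.
- bar_center (a point): Centre of the long bar of bright cast metal, 21 x 132 x 22 mm (x, y, z), 0.16 to 0.3 kg, lying flat on the table, long side along its y; either end may go in.
- short_bar: Bystander: short metal bar, 21 x 71 x 22 mm, origin under its centre.
- tape_measure: Bystander: round black tape measure, 66 x 64 x 31 mm, origin under its centre.
- quoin_key: Bystander: T-handled key of grey metal, 88 x 129 x 17 mm, origin under its centre.
- ink_tin: Bystander: flat round tin with lid, 107 mm in diameter, 55 mm high, origin under its centre.
- gauge_edge (a point): Middle of the lower front edge of the box-shaped gauge housing that overhangs the lever's float end: 240 mm above the table; the box runs 90 mm back (+x), 50 mm to either side, 70 mm up, its dial 5 mm forward. The knob ends 9 mm behind it, under the box, so push it with the tool leaning back to the robot, 30 to 40 degrees from vertical.
Mind the look-alikes: they are no part of the job. Leave any blue look-alike of the part that bears bar_center alone.

How it is judged:
On the way, in this order (a step that is already met when the one before it is completed fails the run):
1. the lever is pushed past the detent into the float notch (value of joint lever above 0.74 rad), for 0.2 s.
2. the freed head is raised well up (at least 45 mm) (value of joint head above 0.045 m and value of joint lever above 0.74 rad), for 0.2 s.
3. the long bar lies flat on the bed under the raised head and is let go (x of bar_center in the frame of bed_seat between -0.022 and 0.012 m and y of bar_center in the frame of bed_seat between -0.014 and 0.014 m and z of bar_center in the frame of bed_seat between 0.008 and 0.014 m and angle between the y axis of bar_center and the x axis of bed_seat, either way round below 0.2 rad and value of joint head above 0.035 m and contact force between the fingers and anything else below 0.3 N), for 0.2 s.
At the end, for the whole second after the job is handed in: The lever is in float (0.74 rad or more), the long bar lies flat on the bed along its length (middle within 14 mm sideways and -22 to +12 mm lengthwise of the seat point, within 0.2 rad), and the head is down on it (joint 0.016 to 0.0225 m, foot within about 2 mm of the bar) (value of joint lever above 0.74 rad and value of joint head between 0.016 and 0.0225 m and x of bar_center in the frame of bed_seat between -0.022 and 0.012 m and y of bar_center in the frame of bed_seat between -0.014 and 0.014 m and z of bar_center in the frame of bed_seat between 0.008 and 0.014 m and angle between the y axis of bar_center and the x axis of bed_seat, either way round below 0.2 rad); the robot touches nothing.
It fails at once if a bystander (short bar, tape measure, key or tin) is moved more than 30 mm (distance of any of short_bar, tape_measure, quoin_key, ink_tin from where it was at the start of the episode above 0.03 m).
It also fails if it takes over 72 s, if anything falls off the work surface, if the arm or the gripper's body presses on something with over 40 N, if the wrist force passes 120 N, or if a joint passes its speed limit or range.

ROBOT

A 6-joint arm with a two-finger parallel gripper is mounted at the origin on a cart in front of the work surface, level with it; the furniture and walls round the work are solid. World frame = base frame: x ahead of the robot, y to its left, z up, the work surface at z = 0. Lengths are in m, angles in rad, forces in N, time in s.
With the tool pointing down it reaches from about 0.35 to 0.85 m from the base axis. Payload 8.1 kg.
Tool frame: the origin (TCP) lies on the centre line of the jaws, within the pads' length; the fingertips stand 14 mm ahead of it and the grasp point (between the pads) lies 5 mm behind it; z points along the fingers, y is the direction in which the jaws open and shut (so a half turn about z gives the same grasp; the last joint's range is limited). The gripper opens to 93 mm and grips with 3 to 60 N. Pads are 15 mm wide; open, the fingers measure 128 mm over their backs; the gripper's body (75 mm by 188 mm) begins 65 mm behind the grasp point.
Start: joints at [-1.201, 0.13, 1.488, -0, 1.523, -0.085], TCP at [0.264, -0.539, 0.233] pointing down, gripper open.
Joint ranges: [-2.96, 2.96], [-0.89, 2.26], [0.02, 2.5], [-1.34, 4.48], [0, 2.73], [-2.66, 2.66]. Speed limits (rad/s): [2.39, 2.39, 2.79, 3.14, 3.14, 3.14].

INTERFACE

Orientations are given as a rotation vector (axis times angle).
In Python, from plant import robot gives the robot as it stands.
- The arm moves only by the tool jog_arm, never from a script. Its argument "steps" is a list of rows, each a list of 7 numbers: the closure, from 0 (fully open) to 1 (shut), then the shift along the tool's x, y, z in m, then the turn, a rotation vector about the tool's x, y, z in rad. In form: [[jaw, tx, ty, tz, rx, ry, rz], ...]. A call has 1 to 5 rows; each row is the pose to reach, as a shift and turn from the pose measured when the call began, along the tool's axes at that moment; what a row does not reach only later rows make up. A row lasts 1/8 s, in which the tool goes at most 62.5 mm and 10.7 degrees, less where a joint would pass 70% of its speed; a pose out of reach is approached as far as the arm can. A call with a gripper value outside its range is refused whole. The fingers move at their own pace and stop on an object; "force" is the grip in N (left out, the last holds). Time passes only in rows, so rows that repeat a pose let the fingers close. It gives the time, the measured TCP pose, the force and the opening at its end, in the units of the state.
- robot.read_state(): the state, without advancing time (a new reading comes with each control period).
- robot.read_camera(name): name is "scene" or "top" or "wrist"; returns a dict with "image" (400x640x3 uint8, red, green, blue), "mtx" (3x3 intrinsics, pixels), "extrinsics" (4x4, takes a point from camera to world coordinates); the wrist camera has in their place "tool_from_camera" (4x4, takes a point from camera to tool coordinates, whose origin is the TCP and whose axes are the flange's). Camera axes: x right, y down, z forward; pixel columns grow to the right and rows downward; lengths in m; the calibration is good to about 2 mm. A picture is of the moment at which its call begins: read the wrist's pose just before it. There is no depth.
- robot.close_job(): hands the job in, once; it reports no verdict.
The state is a dict: "t": time; "q": joint angles; "dq": joint speeds; "joint_torque": joint torques, N m; "tool_pos": TCP position; "orientation": TCP orientation; "force": force on the tool from outside, world axes, zero at the start; "wrist_torque": the same for the moment, N m; "opening": finger opening in m.
Only numpy, scipy, OpenCV 4.12 (cv2) and the standard library are available. Lean on these libraries where they do the work, as an engineer would, in place of code of your own. Each camera call takes 0.05 s, during which the arm holds its last target.

## Working session

There is one attempt and no reset: what is moved stays moved. The work goes in short steps, Python scripts to look and compute and a tool call to move; the robot and the scene stay as the last step left them, time stands still between calls to the robot, and variables do not carry over. Pictures are saved under pics/ and viewed, and the job is handed in when it is done.

Besides the shell and the picture viewer there is one more tool, called after "Call:" as name([rows], argument=value, ...), one row to a line, values as JSON. jog_arm: Moves the arm, as the interface text tells. Its arguments: {"type":"object","properties":{"steps":{"type":"array"},"force":{"type":"number"}},"required":["steps"]}

```bash
ls; mkdir -p pics; python3 - <<'E'
from plant import robot
import cv2,numpy as np
print(robot.read_state())
for n in ["scene","top","wrist"]:
    c=robot.read_camera(n); cv2.imwrite(f"pics/{n}0.png",c["image"][:,:,::-1])
    print(n,np.round(c["mtx"],1).tolist()); 
    print(np.round(c.get("extrinsics",c.get("tool_from_camera")),4).tolist())
E
```

```text
pics
{'t': 0.0, 'q': array([-1.20140264e+00,  1.31144060e-01,  1.48924863e+00,  1.52686185e-06,
        1.52302174e+00, -8.53676087e-02]), 'dq': array([-0.00168656,  0.00042568, -0.00130892, -0.00049031, -0.00128075,
        0.00021103]), 'joint_torque': array([ 7.06952087e-04, -5.59831953e+01, -4.91772723e+01,  7.69860414e-02,
        3.54325015e-02, -1.78552218e-04]), 'tool_pos': array([ 0.26339133, -0.53849616,  0.23161449]), 'orientation': array([-3.05897148e+00, -7.07791115e-01,  4.02423350e-04]), 'force': array([ 0.3995773 ,  0.72005384, -0.07519705]), 'wrist_torque': array([ 0.03572431, -0.01767914,  0.00191455]), 'opening': 0.09306768073857122}
scene [[451.9, 0.0, 316.8], [0.0, 451.9, 194.4], [0.0, 0.0, 1.0]]
[[0.816, -0.4496, 0.3634, -0.0887], [-0.578, -0.6431, 0.5023, -0.996], [0.0079, -0.6199, -0.7846, 1.5603], [0.0, 0.0, 0.0, 1.0]]
top [[373.4, 0.0, 318.2], [0.0, 373.4, 202.8], [0.0, 0.0, 1.0]]
[[-0.0246, -0.9981, 0.0565, 0.509], [-0.9994, 0.0231, -0.0266, -0.058], [0.0252, -0.0571, -0.998, 1.2975], [0.0, 0.0, 0.0, 1.0]]
wrist [[315.7, 0.0, 320.4], [0.0, 315.7, 193.2], [0.0, 0.0, 1.0]]
[[0.0023, -0.959, -0.2834, 0.0787], [1.0, 0.0019, 0.0018, 0.0003], [-0.0011, -0.2834, 0.959, -0.1511], [0.0, 0.0, 0.0, 1.0]]
```

View pics/scene0.png

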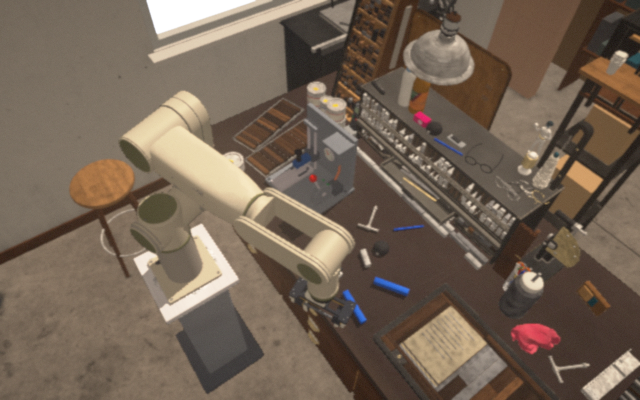

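View pics/top0.png

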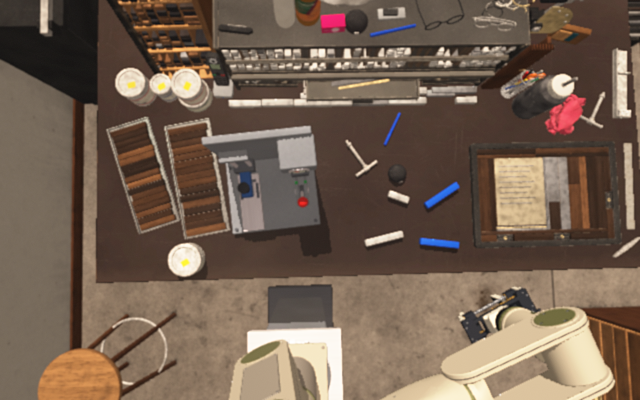

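View pics/wrist0.png

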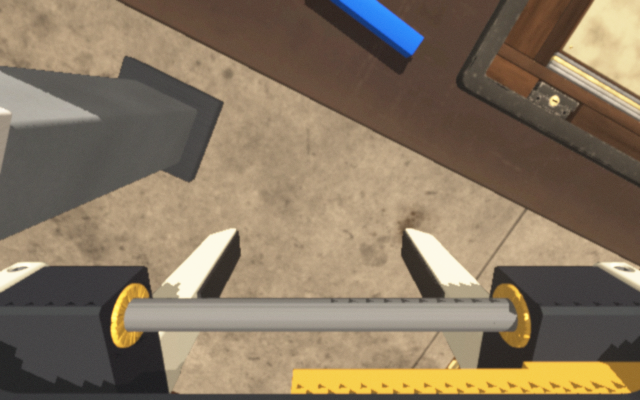

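```bash
python3 - <<'E'
import cv2
t=cv2.imread("pics/top0.png")
cv2.imwrite("pics/c1.png",cv2.resize(t[115:245,195:330],None,fx=5,fy=4.6,interpolation=cv2.INTER_CUBIC)[:598])
cv2.imwrite("pics/c2.png",cv2.resize(t[180:260,340:480],None,fx=5,fy=5,interpolation=cv2.INTER_CUBIC))
s=cv2.imread("pics/scene0.png")
cv2.imwrite("pics/c3.png",cv2.resize(s[95:225,250:370],None,fx=4.6,fy=4.6,interpolation=cv2.INTER_CUBIC))
E
```

```text
(no output)
```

View pics/c1.png

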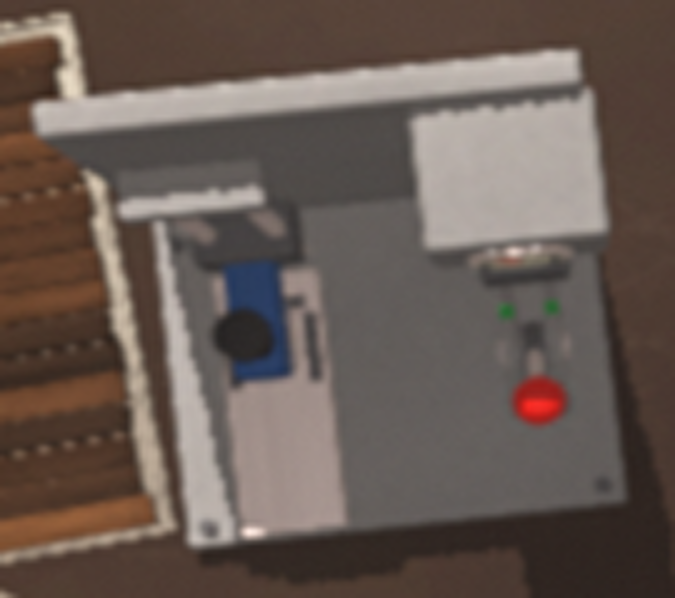

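View pics/c2.png

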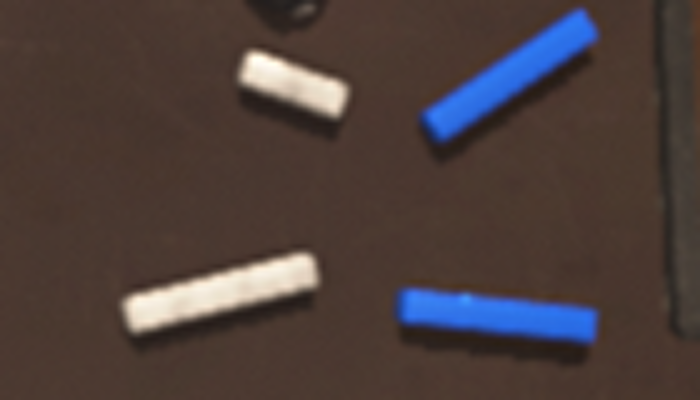

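View pics/c3.png

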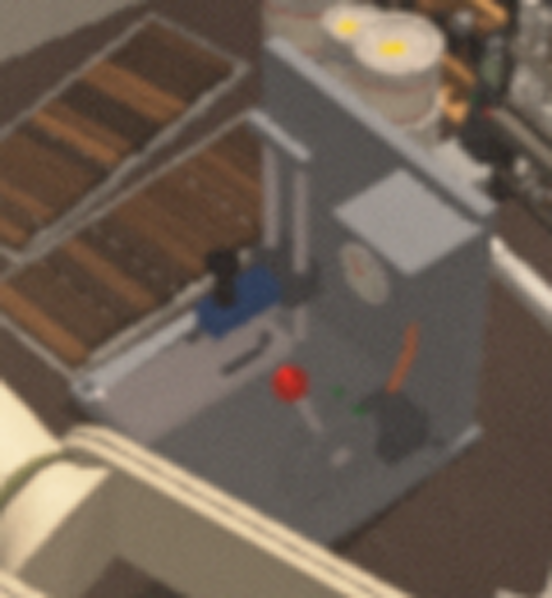

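```bash
cat > h.py <<'E'
import numpy as np,cv2
from scipy.optimize import least_squares
from scipy.spatial.transform import Rotation as R
K={'top':(np.array([[373.4,0,318.2],[0,373.4,202.8],[0,0,1]]),None)}
CAL={}
def cal(n):
    if n not in CAL:
        from plant import robot
        c=robot.read_camera(n); CAL[n]=(c["mtx"],np.array(c["extrinsics"]))
    return CAL[n]
def ray(n,px):
    K,E=cal(n); d=E[:3,:3]@np.linalg.solve(K,[px[0],px[1],1]); return E[:3,3],d
def onz(n,px,z):
    o,d=ray(n,px); return o+d*(z-o[2])/d[2]
def tri(p1,p2,n1='top',n2='scene'):
    o1,d1=ray(n1,p1);o2,d2=ray(n2,p2);d1=d1/np.linalg.norm(d1);d2=d2/np.linalg.norm(d2)
    s=np.linalg.lstsq(np.stack([d1,-d2],1),o2-o1,rcond=None)[0]
    a=o1+d1*s[0];b=o2+d2*s[1];return (a+b)/2,np.linalg.norm(a-b)
def proj(n,P):
    K,E=cal(n);P=np.atleast_2d(P);c=(P-E[:3,3])@E[:3,:3];u=c@K.T;return u[:,:2]/u[:,2:]
E
python3 - <<'E'
from h import *
np.set_printoptions(precision=4,suppress=True)
T=lambda x,y:(195+x/5-.5+.1,115+y/4.6-.4)
S=lambda x,y:(250+x/4.6-.4,95+y/4.6-.4)
print('lever knob',tri(T(540,401),S(290,383)), onz('top',T(540,401),.1876))
print('head cap top',tri(T(243,332),S(221,255)))
pts=[((.129,.15,.32),T(35,108)),((.129,-.15,.32),T(577,52)),((.107,.15,.32),T(40,137)),((.107,-.15,.32),T(580,80))]
kn=tri(T(540,401),S(290,383))[0]
def w(p,X):
    c,s=np.cos(p[2]),np.sin(p[2]);return np.array([p[0]+c*X[0]-s*X[1],p[1]+s*X[0]+c*X[1],X[2]])
def res(p):
    r=[proj('top',w(p,X))[0]-np.array(q) for X,q in pts]
    return np.concatenate(r)
s=least_squares(res,[.5,.2,0]);p=s.x;print(p,s.fun)
inv=lambda P:(lambda d:np.array([np.cos(p[2])*d[0]+np.sin(p[2])*d[1],-np.sin(p[2])*d[0]+np.cos(p[2])*d[1],P[2]]))(np.array(P)-[p[0],p[1],0])
print('knob in press',inv(onz('top',T(540,401),.1876)))
for q in [(606,240),(428,250),(412,118),(590,95)]: print('box',inv(onz('top',T(*q),.31)))
for q in [(190,548),(625,500)]: 
  for z in [.01,.03,.05]: print('base',z,inv(onz('top',T(*q),z)))
for q in [(234,530),(345,520)]: print('bed',inv(onz('top',T(*q),.04)))
for z in [.1,.12,.14]: print('headcap',inv(onz('top',T(243,332),z)))
B=lambda x,y:(340+x/5-.4,180+y/5-.4)
c=[onz('top',B(*q),.022) for q in [(122,300),(310,252),(320,285),(134,335)]]
print(c,np.mean(c,0)); a=(c[1]+c[2]-c[0]-c[3])/2; print(np.linalg.norm(a),np.degrees(np.arctan2(a[1],a[0])),np.linalg.norm((c[0]+c[1]-c[2]-c[3])/2))
E
```

```text
lever knob (array([ 0.5773, -0.0424,  0.194 ]), np.float64(0.004257542288968975)) [ 0.5759 -0.0412  0.1876]
head cap top (array([0.6269, 0.1367, 0.1705]), np.float64(0.001164756126171509))
[0.6297 0.0631 0.0965] [-2.5038 -0.6882  2.4182 -1.3479 -2.6357  1.2353  2.8131  0.6982]
knob in press [-0.0636 -0.0986  0.1876]
box [ 0.0174 -0.1457  0.31  ]
box [ 0.0227 -0.051   0.31  ]
box [ 0.1003 -0.0514  0.31  ]
box [ 0.1028 -0.1474  0.31  ]
base 0.01 [-0.1329  0.1534  0.01  ]
base 0.03 [-0.1329  0.1494  0.03  ]
base 0.05 [-0.1328  0.1453  0.05  ]
base 0.01 [-0.1334 -0.1463  0.01  ]
base 0.03 [-0.1334 -0.1457  0.03  ]
base 0.05 [-0.1334 -0.1451  0.05  ]
bed [-0.1234  0.1169  0.04  ]
bed [-0.1252  0.0426  0.04  ]
headcap [0.0123 0.0854 0.1   ]
headcap [0.0099 0.0821 0.12  ]
headcap [0.0075 0.0789 0.14  ]
[array([ 0.4517, -0.2452,  0.022 ]), array([ 0.4812, -0.3756,  0.022 ]), array([ 0.4585, -0.3816,  0.022 ]), array([ 0.4277, -0.2527,  0.022 ])] [ 0.4548 -0.3138  0.022 ]
0.13306451679328765 -76.93173785919501 0.024300986561663098
```

```bash
cat >> h.py <<'E'
def Rt(xang,lean=0,leandir=None):
    """tool pointing down, tool x at world angle xang (deg); lean: tips tilted toward -toolx dir by lean deg"""
    a=np.radians(xang); x=np.array([np.cos(a),np.sin(a),0]); z=np.array([0,0,-1.]); y=np.cross(z,x)
    M=np.stack([x,y,z],1)
    # rotate about world axis y so z tips toward -x_tool
    return R.from_rotvec(-np.radians(lean)*y)*R.from_matrix(M) if lean else R.from_matrix(M)
def go(pos,rot,n=None):
    from plant import robot
    s=robot.read_state(); r0=R.from_rotvec(s['orientation'])
    d=r0.inv().apply(np.array(pos)-s['tool_pos']); w=(r0.inv()*rot).as_rotvec()
    print('t',round(s['t'],2),'pos',np.round(s['tool_pos'],4),'F',np.round(s['force'],1),'open',round(s['opening'],4))
    print('shift',np.round(d,4).tolist(),'turn',np.round(w,4).tolist(),'rows>=',max(np.linalg.norm(d)/.0625,np.degrees(np.linalg.norm(w))/10.7))
E
python3 - <<'E'
from h import *
print(Rt(103,30).as_matrix()[:,2])
go([.40,-.27,.36],Rt(103))
E
```

```text
[ 0.11247553 -0.48718503 -0.8660254 ]
t 0.25 pos [ 0.2635 -0.5388  0.2321] F [-0.   0.8 -0.4] open 0.093
shift [0.2407, -0.1816, -0.1277] turn [-0.0007, -0.0007, -1.3429] rows>= 7.191065766385525
```

Call:
jog_arm([
  [0,0.05,-0.036,-0.026,0,0,-0.18],
  [0,0.1,-0.07,-0.052,0,0,-0.36],
  [0,0.14,-0.107,-0.076,0,0,-0.54],
  [0,0.17,-0.13,-0.1,0,0,-0.72],
  [0,0.2,-0.15,-0.12,0,0,-0.9],
])

```text
t: 0.88
tool_pos: [0.3779, -0.3147, 0.3538]
orientation: [2.441, 1.977, 0.001]
force: [0.4, 0.3, -0.3]
opening: 0.093
```

```bash
python3 - <<'E'
from h import *
go([.40,-.27,.36],Rt(103))
E
```

```text
t 0.88 pos [ 0.3779 -0.3147  0.3538] F [ 0.4  0.3 -0.3] open 0.093
shift [0.0483, 0.0123, -0.0062] turn [0.0008, 0.0002, -0.4363] rows>= 2.33626095272797
```

Call:
jog_arm([
  [0,0.02,0.006,-0.003,0,0,-0.18],
  [0,0.04,0.012,-0.006,0,0,-0.36],
  [0,0.048,0.012,-0.006,0,0,-0.436],
  [0,0.048,0.012,-0.006,0,0,-0.436],
])

```text
t: 1.38
tool_pos: [0.3999, -0.2698, 0.3598]
orientation: [1.955, 2.458, 0.001]
force: [-0.4, 0.6, 0.3]
opening: 0.0927
```

```bash
cat >> h.py <<'E'
def wristpic(name):
    from plant import robot
    s=robot.read_state(); c=robot.read_camera('wrist')
    cv2.imwrite(f'pics/{name}.png',c['image'][:,:,::-1])
    T=np.eye(4);T[:3,:3]=R.from_rotvec(s['orientation']).as_matrix();T[:3,3]=s['tool_pos']
    E=T@np.array(c['tool_from_camera']); np.savez(f'pics/{name}.npz',K=c['mtx'],E=E)
    print('t',s['t'],s['tool_pos'],s['orientation'])
def loadw(name):
    d=np.load(f'pics/{name}.npz'); CAL[name]=(d['K'],d['E'])
def crop(name,x0,x1,y0,y1,f,out):
    t=cv2.imread(f'pics/{name}.png');cv2.imwrite(f'pics/{out}.png',cv2.resize(t[y0:y1,x0:x1],None,fx=f,fy=f,interpolation=cv2.INTER_CUBIC))
E
python3 - <<'E'
from h import *
wristpic('w1')
E
```

```text
t 1.375 [ 0.39986326 -0.26978324  0.35984671] [1.95475743e+00 2.45809761e+00 6.15009394e-04]
```

View pics/w1.png

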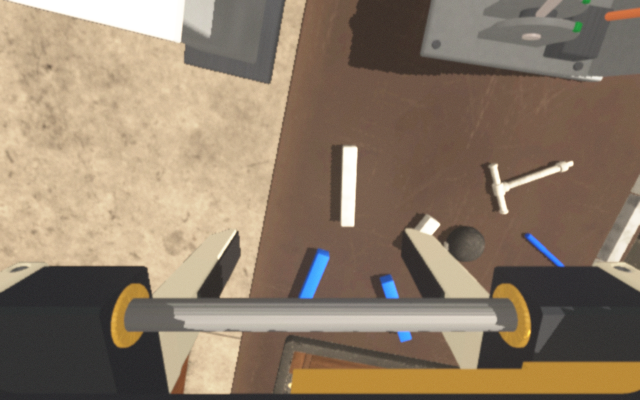

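```bash
python3 - <<'E'
from h import *
crop('w1',320,380,135,235,6,'w1c')
go([.46,-.12,.45],Rt(100))
E
```

```text
t 1.43 pos [ 0.3996 -0.2702  0.3597] F [-0.2 -0.1  0.2] open 0.0931
shift [0.1329, 0.0924, -0.0903] turn [0.0007, 0.0004, 0.0507] rows>= 2.965685199967881
```

View pics/w1c.png

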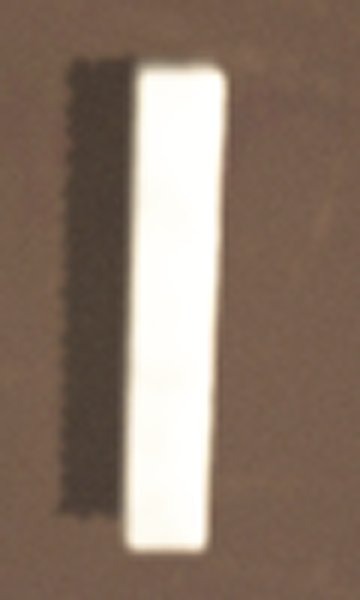

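Call:
jog_arm([
  [0,0.045,0.03,-0.03,0,0,0.02],
  [0,0.09,0.06,-0.06,0,0,0.04],
  [0,0.133,0.092,-0.09,0,0,0.05],
  [0,0.133,0.092,-0.09,0,0,0.05],
])

```text
t: 1.92
tool_pos: [0.461, -0.1177, 0.4526]
orientation: [2.013, 2.406, 0.004]
force: [0.6, 0.2, -0.7]
opening: 0.0928
```

```bash
python3 - <<'E'
from h import *
wristpic('w2')
loadw('w1')
c=[onz('w1',(320+a/6-.4,135+b/6-.4),.022) for a,b in [(136,66),(226,66),(208,550),(124,550)]]
print(np.round(c,4),np.mean(c,0)); a=(c[0]+c[1]-c[2]-c[3])/2; print(np.linalg.norm(a),np.degrees(np.arctan2(a[1],a[0])),np.linalg.norm((c[0]+c[3]-c[2]-c[1])/2))
print(CAL['w1'][1][:3,3])
E
```

```text
t 1.925 [ 0.4610319  -0.11772357  0.45255371] [2.0125203  2.40593131 0.00371068]
[[ 0.4309 -0.2521  0.022 ]
 [ 0.4535 -0.2468  0.022 ]
 [ 0.4835 -0.3777  0.022 ]
 [ 0.4608 -0.383   0.022 ]] [ 0.45718917 -0.31488549  0.022     ]
0.13431979633881933 102.88877392048654 0.023274283243706603
[ 0.38184103 -0.19314636  0.51094311]
```

View pics/w2.png

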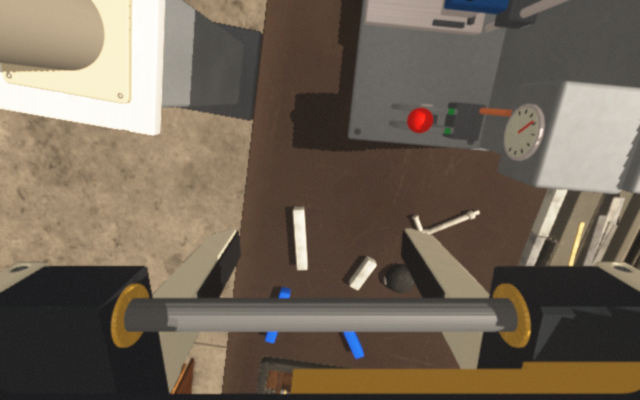

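```bash
python3 - <<'E'
from h import *
go([.48,.10,.52],Rt(100))
E
```

```text
t 1.98 pos [ 0.4603 -0.1192  0.4508] F [-0.2 -0.  -1.2] open 0.093
shift [0.2122, 0.0581, -0.0694] turn [0.0024, 0.0017, 0.002] rows>= 3.6915797556510768
```

Call:
jog_arm([
  [0,0.05,0.014,-0.017,0,0,0],
  [0,0.1,0.028,-0.034,0,0,0],
  [0,0.15,0.042,-0.05,0,0,0],
  [0,0.2,0.056,-0.067,0,0,0],
  [0,0.212,0.058,-0.07,0,0,0],
])

```text
t: 2.6
tool_pos: [0.4803, 0.1007, 0.5203]
orientation: [2.015, 2.407, 0.001]
force: [0.2, -0.3, -0.2]
opening: 0.093
```

```bash
python3 - <<'E'
from h import *
wristpic('w3')
E
```

```text
t 2.6 [0.48032435 0.10065386 0.52031604] [2.01506251e+00 2.40692121e+00 6.64536995e-04]
```

View pics/w3.png

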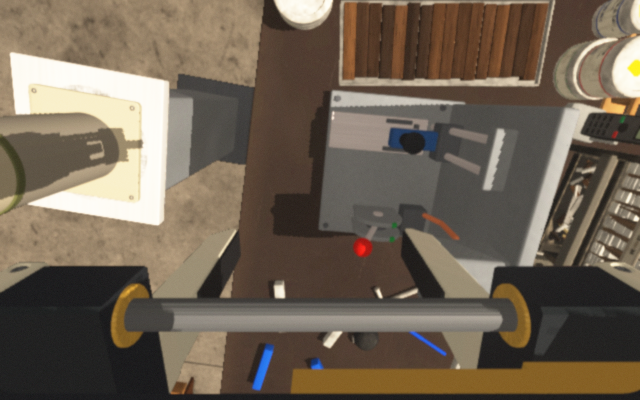

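```bash
python3 - <<'E'
from h import *
crop('w3',310,510,80,270,4,'w3c')
crop('w2',340,560,0,200,3.6,'w2c')
E
```

```text
(no output)
```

View pics/w3c.png

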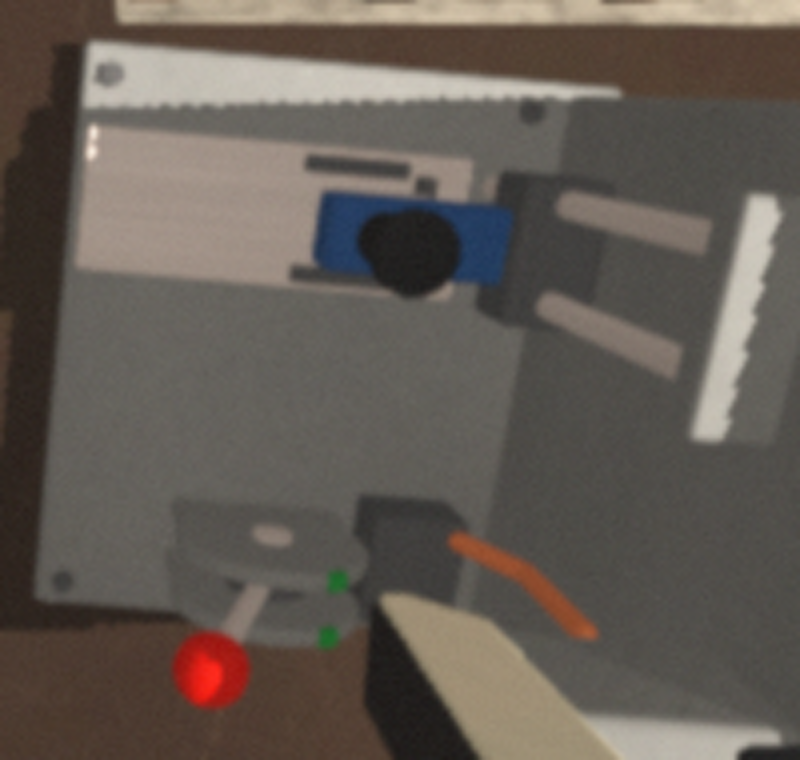

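View pics/w2c.png

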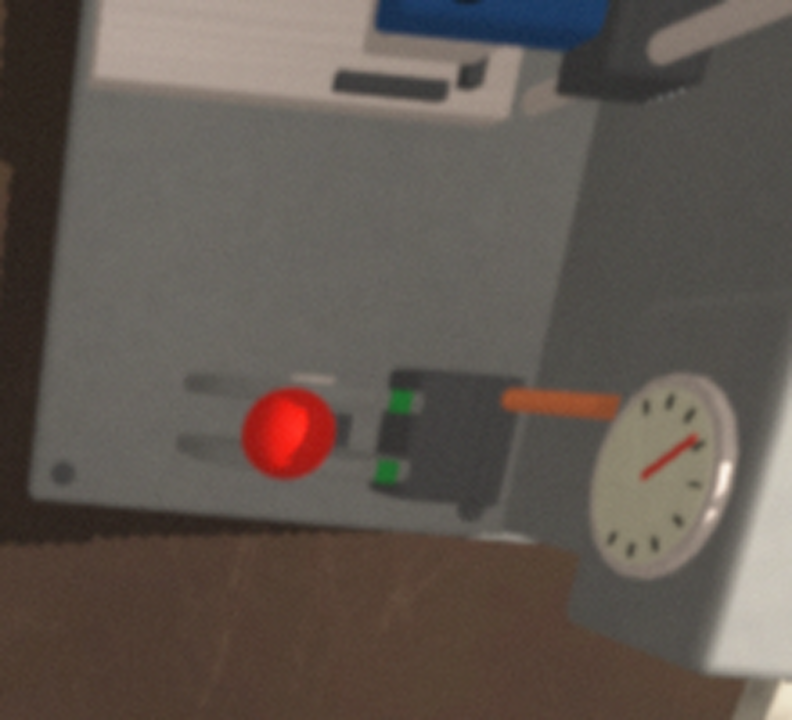

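```bash
cat > fit.py <<'E'
from h import *
np.set_printoptions(precision=4,suppress=True)
loadw('w2');loadw('w3')
T=lambda x,y:('top',195+x/5-.4,115+y/4.6-.4)
S=lambda x,y:('scene',250+x/4.6-.4,95+y/4.6-.4)
W3=lambda x,y:('w3',310+x/4-.4,80+y/4-.4)
W2=lambda x,y:('w2',340+x/3.6-.4,y/3.6-.4)
def w(p,X):
    c,s=np.cos(p[2]),np.sin(p[2]);return np.array([p[0]+c*X[0]-s*X[1],p[1]+s*X[0]+c*X[1],X[2]])
def model(p):
    zd,sx,px,hx,hz,hf=p[3:9]
    kn=(px-.125*np.sin(.45),-.1,.075+.125*np.cos(.45))
    FL=(-.135,.15,zd);FR=(-.135,-.15,zd); bl=(sx-.09,.11,.04);br=(sx-.09,.04,.04); cap=(hx,.075,hz)
    return [(FL,W3(88,40)),(FR,W3(38,600)),(FR,W2(33,497)),(FL,T(190,548)),(FR,T(625,500)),
     (bl,W3(88,122)),(br,W3(77,270)),(br,W2(92,80)),(br,T(345,524)),(bl,T(236,530)),
     (kn,W3(212,670)),(kn,W2(290,433)),(kn,T(540,401)),(kn,S(290,383)),
     (cap,W3(415,250)),(cap,T(243,332)),(cap,S(221,256)),
     ((px+.033,-.15,.24),W2(570,615)),((px+.033,-.15,.31),T(606,240)),((px+.033,-.05,.31),T(428,250))]
def res(p): return np.concatenate([proj(o[0],w(p,X))[0]-np.array(o[1:]) for X,o in model(p)])
s=least_squares(res,[.63,.06,.09,.03,-.045,-.01,.01,.16,.3],loss='soft_l1')
print(s.x);
r=s.fun.reshape(-1,2)
for (X,o),q in zip(model(s.x),r): print(o[0],np.round(X,3),q)
p=s.x
print('yaw deg',np.degrees(p[2]));print('seat',w(p,(p[4],.075,.04)));print('pivot',w(p,(p[5],-.1,.075)));print('knob',w(p,model(p)[10][0]));print('cap',w(p,(p[6],.075,p[7])))
np.save('press.npy',p)
E
python3 fit.py
```

```text
[ 0.6335  0.0643  0.0958  0.0169 -0.041  -0.0112  0.0001  0.1627  0.3   ]
w3 [-0.135  0.15   0.017] [-0.5247 -0.5333]
w3 [-0.135 -0.15   0.017] [-0.4567 -0.0546]
w2 [-0.135 -0.15   0.017] [0.2745 0.1571]
top [-0.135  0.15   0.017] [ 0.2774 -0.5889]
top [-0.135 -0.15   0.017] [ 0.7976 -0.7533]
w3 [-0.131  0.11   0.04 ] [0.0408 0.4656]
w3 [-0.131  0.04   0.04 ] [-0.4781 -0.4787]
w2 [-0.131  0.04   0.04 ] [ 0.7461 -1.2564]
top [-0.131  0.04   0.04 ] [ 0.58   -0.3782]
top [-0.131  0.11   0.04 ] [1.5051 0.8433]
w3 [-0.066 -0.1    0.188] [-0.748  -1.6283]
w2 [-0.066 -0.1    0.188] [-1.0371 -0.8654]
top [-0.066 -0.1    0.188] [ 0.1036 -0.6357]
scene [-0.066 -0.1    0.188] [-0.5647  0.8942]
w3 [0.    0.075 0.163] [0.3183 0.6049]
top [0.    0.075 0.163] [-0.1719  0.2397]
scene [0.    0.075 0.163] [-0.4543  0.7961]
w2 [ 0.022 -0.15   0.24 ] [0.4352 0.9195]
top [ 0.022 -0.15   0.31 ] [ 0.9351 -3.1631]
top [ 0.022 -0.05   0.31 ] [-0.8174 -1.004 ]
yaw deg 5.490155080525765
seat [0.5856 0.135  0.04  ]
pivot [ 0.6319 -0.0363  0.075 ]
knob [ 0.5778 -0.0415  0.1876]
cap [0.6265 0.1389 0.1627]
```

```bash
cat > lev.py <<'E'
from h import *
p=np.load('press.npy'); f=np.array([np.cos(p[2]),np.sin(p[2]),0]); l=np.array([-f[1],f[0],0]); up=np.array([0,0,1.])
yaw=np.degrees(p[2]); L=35
rot=Rt(yaw+180,L); M=rot.as_matrix()
piv=np.array([.6319,-.0363,.075])
def knob(th): return piv+.125*(np.sin(th-.45)*f+np.cos(th-.45)*up)
def tcp(th,gap=0): return knob(th)+(.0235+gap)*M[:,0]*1-.006*M[:,2]
E
python3 - <<'E'
from lev import *
print(M)
go(tcp(0)-.08*f+.1*up,rot)
for th in [0,.2,.4,.6,.7,.78]: print(th,tcp(th))
E
```

```text
[[-0.81539431 -0.09567472  0.57094524]
 [-0.07837214  0.99541265  0.05487676]
 [-0.57357644  0.         -0.81915204]]
t 2.75 pos [0.4802 0.0986 0.5195] F [-0.   0.9 -1.1] open 0.0931
shift [-0.1462, -0.0309, 0.2408] turn [-0.4553, -0.4896, -1.4404] rows>= 8.503503970194064
0 [ 0.55519129 -0.04367291  0.17899175]
0.2 [ 0.57852893 -0.04142979  0.18754992]
0.4 [ 0.60309383 -0.03906872  0.19127965]
0.6 [ 0.62790664 -0.03668382  0.19003225]
0.7 [ 0.64009619 -0.03551222  0.18754992]
0.78 [ 0.64963213 -0.03459567  0.18469116]
```

Call:
jog_arm([
  [1,-0.02,-0.004,0.02,-0.05,-0.054,-0.16],
  [1,-0.04,-0.008,0.04,-0.1,-0.108,-0.32],
  [1,-0.06,-0.012,0.06,-0.15,-0.162,-0.48],
  [1,-0.08,-0.016,0.08,-0.2,-0.215,-0.634],
  [1,-0.1,-0.02,0.1,-0.25,-0.27,-0.792],
], force=40)

```text
t: 3.38
tool_pos: [0.4775, -0.0063, 0.4179]
orientation: [0.811, 2.66, 0.019]
force: [-0.1, -0.3, 0.4]
opening: 0.0476
```

```bash
python3 - <<'E'
from lev import *
go(tcp(0)-.08*f+.1*up,rot)
E
```

```text
t 3.38 pos [ 0.4775 -0.0063  0.4179] F [-0.1 -0.3  0.4] open 0.0476
shift [0.0235, -0.0548, 0.1334] turn [-0.2072, -0.2189, -0.6447] rows>= 3.8110195507515026
```

Call:
jog_arm([
  [1,0.005,-0.013,0.035,-0.05,-0.054,-0.16],
  [1,0.01,-0.026,0.07,-0.1,-0.108,-0.32],
  [1,0.015,-0.04,0.1,-0.15,-0.162,-0.48],
  [1,0.023,-0.054,0.133,-0.207,-0.219,-0.645],
  [1,0.023,-0.054,0.133,-0.207,-0.219,-0.645],
])

```text
t: 4.0
tool_pos: [0.4741, -0.0537, 0.2746]
orientation: [-0.118, 2.532, 0.037]
force: [0.5, -0.5, -0.3]
opening: 0.0012
```

```bash
python3 - <<'E'
from lev import *
go(tcp(0,.012),rot)
from plant import robot; print(robot.read_state()['q'])
wristpic('w4')
for n in ['top','scene']:
    c=robot.read_camera(n); cv2.imwrite(f'pics/{n}4.png',c['image'][:,:,::-1])
crop('scene4',230,400,80,230,4,'s4c'); crop('top4',190,350,110,260,4,'t4c')
E
```

```text
t 4.0 pos [ 0.4741 -0.0537  0.2746] F [ 0.5 -0.5 -0.3] open 0.0012
shift [-0.0006, 0.0025, 0.1252] turn [-0.0018, -0.0038, -0.0022] rows>= 2.0030526887775357
[-0.45164587 -0.87741899  2.30305611  0.32273646  1.19813792 -2.15367486]
t 4.0 [ 0.47407939 -0.05373567  0.27458788] [-0.11784392  2.53218232  0.0366217 ]
```

View pics/w4.png

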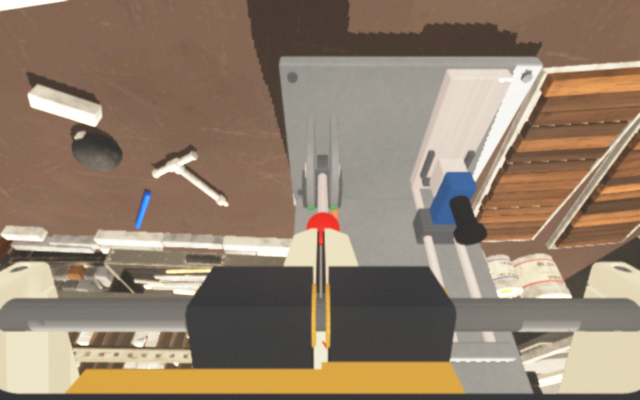

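View pics/s4c.png

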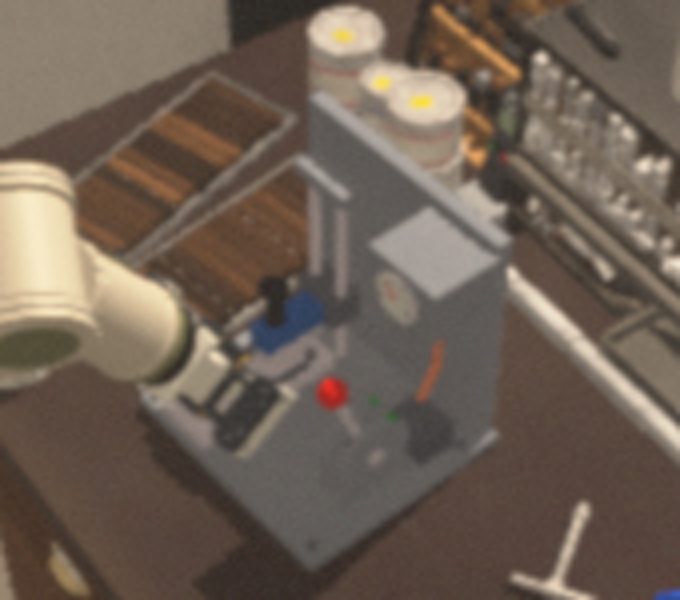

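Call:
jog_arm([
  [1,0,0.002,0.05,0,0,0],
  [1,0,0.002,0.09,0,0,0],
  [1,0,0.002,0.12,0,0,0],
  [1,0,0.002,0.125,0,0,0],
])

```text
t: 4.65
tool_pos: [0.5458, -0.0442, 0.1734]
orientation: [-0.115, 2.534, 0.038]
force: [-0.0, -0.0, -0.7]
opening: 0.0008
```

```bash
python3 - <<'E'
from lev import *
for th in [0,.15,.3,.45,.6,.75]: go(tcp(th),rot)
wristpic('w5')
from plant import robot
print(robot.read_state()['q'])
c=robot.read_camera('scene'); cv2.imwrite('pics/scene5.png',c['image'][:,:,::-1])
crop('scene5',270,370,120,230,5,'s5c')
E
```

```text
t 4.65 pos [ 0.5458 -0.0442  0.1734] F [-0.  -0.  -0.7] open 0.0008
shift [-0.0109, -0.0004, 0.0008] turn [-0.0017, -0.0056, -0.0049] rows>= 0.17479657181432717
t 4.65 pos [ 0.5458 -0.0442  0.1734] F [-0.  -0.  -0.7] open 0.0008
shift [-0.0291, -0.0003, 0.0051] turn [-0.0017, -0.0056, -0.0049] rows>= 0.4730649893310699
t 4.65 pos [ 0.5458 -0.0442  0.1734] F [-0.  -0.  -0.7] open 0.0008
shift [-0.0465, -0.0002, 0.012] turn [-0.0017, -0.0056, -0.0049] rows>= 0.7687986798166481
t 4.65 pos [ 0.5458 -0.0442  0.1734] F [-0.  -0.  -0.7] open 0.0008
shift [-0.0627, -0.0001, 0.0215] turn [-0.0017, -0.0056, -0.0049] rows>= 1.0602305083139574
t 4.65 pos [ 0.5458 -0.0442  0.1734] F [-0.  -0.  -0.7] open 0.0008
shift [-0.0772, 0.0, 0.0333] turn [-0.0017, -0.0056, -0.0049] rows>= 1.3457085780674611
t 4.65 pos [ 0.5458 -0.0442  0.1734] F [-0.  -0.  -0.7] open 0.0008
shift [-0.0899, 0.0001, 0.0471] turn [-0.0017, -0.0056, -0.0049] rows>= 1.6236240141974727
t 4.65 [ 0.54579197 -0.04416854  0.17344575] [-0.11456009  2.53421835  0.03774017]
[-0.33315473 -0.54484657  2.29765066  0.31820376  0.85076479 -2.13929969]
```

View pics/w5.png

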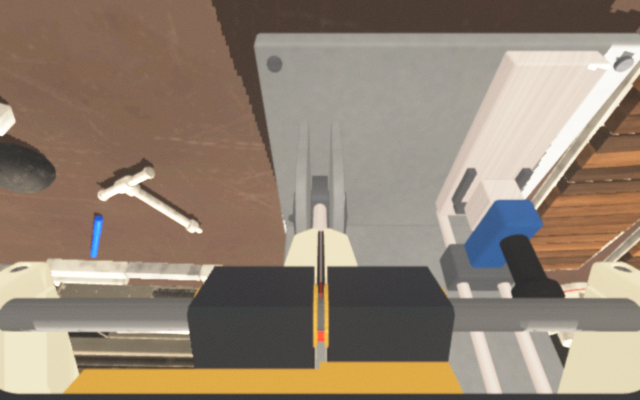

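View pics/s5c.png

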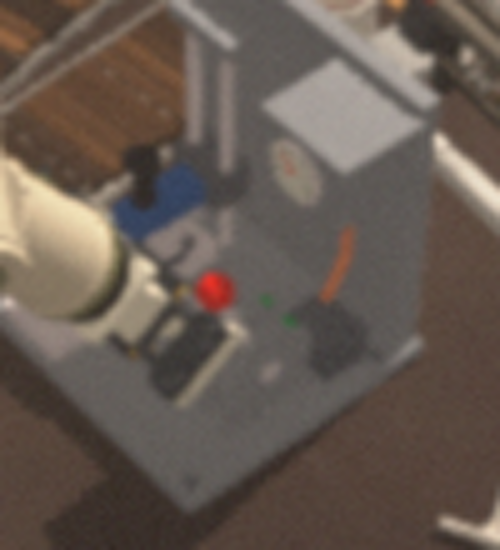

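Call:
jog_arm([
  [1,-0.011,0,0.001,0,0,0],
  [1,-0.02,0,0.003,0,0,0],
  [1,-0.029,0,0.005,0,0,0],
  [1,-0.038,0,0.0085,0,0,0],
  [1,-0.0465,0,0.012,0,0,0],
])

```text
t: 5.38
tool_pos: [0.5911, -0.0404, 0.192]
orientation: [-0.115, 2.533, 0.037]
force: [-10.3, -1.5, 0.2]
opening: 0.0005
```

```bash
python3 - <<'E'
from lev import *
for th in [.3,.4,.5,.6,.7,.75]: go(tcp(th),rot)
from plant import robot
c=robot.read_camera('scene'); cv2.imwrite('pics/scene6.png',c['image'][:,:,::-1])
crop('scene6',270,370,120,230,5,'s6c')
E
```

```text
t 5.38 pos [ 0.5911 -0.0404  0.192 ] F [-10.3  -1.5   0.2] open 0.0005
shift [0.0015, 0.0002, 0.0014] turn [-0.0024, -0.0045, -0.0041] rows>= 0.03504533651070706
t 5.38 pos [ 0.5911 -0.0404  0.192 ] F [-10.3  -1.5   0.2] open 0.0005
shift [-0.0095, 0.0002, 0.0074] turn [-0.0024, -0.0045, -0.0041] rows>= 0.1928209521386332
t 5.38 pos [ 0.5911 -0.0404  0.192 ] F [-10.3  -1.5   0.2] open 0.0005
shift [-0.0197, 0.0003, 0.0146] turn [-0.0024, -0.0045, -0.0041] rows>= 0.39255259265708736
t 5.38 pos [ 0.5911 -0.0404  0.192 ] F [-10.3  -1.5   0.2] open 0.0005
shift [-0.0292, 0.0004, 0.0227] turn [-0.0024, -0.0045, -0.0041] rows>= 0.5921332664378911
t 5.38 pos [ 0.5911 -0.0404  0.192 ] F [-10.3  -1.5   0.2] open 0.0005
shift [-0.0379, 0.0004, 0.0317] turn [-0.0024, -0.0045, -0.0041] rows>= 0.7904360288661456
t 5.38 pos [ 0.5911 -0.0404  0.192 ] F [-10.3  -1.5   0.2] open 0.0005
shift [-0.0419, 0.0004, 0.0365] turn [-0.0024, -0.0045, -0.0041] rows>= 0.8889108282726335
```

View pics/s6c.png

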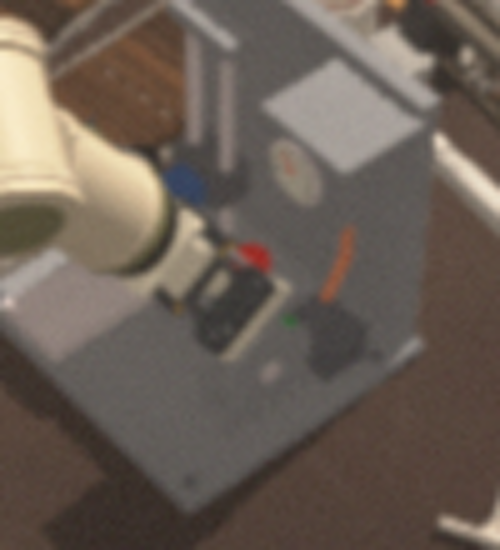

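Call:
jog_arm([
  [1,-0.0095,0,0.0074,0,0,0],
  [1,-0.0197,0,0.0146,0,0,0],
  [1,-0.0292,0,0.0227,0,0,0],
  [1,-0.038,0,0.0317,0,0,0],
  [1,-0.042,0,0.0365,0,0,0],
])

```text
t: 6.05
tool_pos: [0.6453, -0.0351, 0.1835]
orientation: [-0.116, 2.539, 0.038]
force: [-44.2, -5.3, 22.8]
opening: 0.0004
```

```bash
python3 - <<'E'
from lev import *
for th in [.7,.77]: go(tcp(th),rot)
from plant import robot
for n in ['scene','top']:
  c=robot.read_camera(n); cv2.imwrite(f'pics/{n}7.png',c['image'][:,:,::-1])
crop('scene7',270,370,120,230,5,'s7c')
crop('top7',190,350,110,260,4,'t7c')
E
```

```text
t 6.05 pos [ 0.6453 -0.0351  0.1835] F [-44.2  -5.3  22.8] open 0.0004
shift [0.002, 0.0, -0.0063] turn [-0.0011, -0.0105, -0.0039] rows>= 0.10578823474947405
t 6.05 pos [ 0.6453 -0.0351  0.1835] F [-44.2  -5.3  22.8] open 0.0004
shift [-0.0036, 0.0001, 0.0005] turn [-0.0011, -0.0105, -0.0039] rows>= 0.06011806386498324
```

View pics/s7c.png

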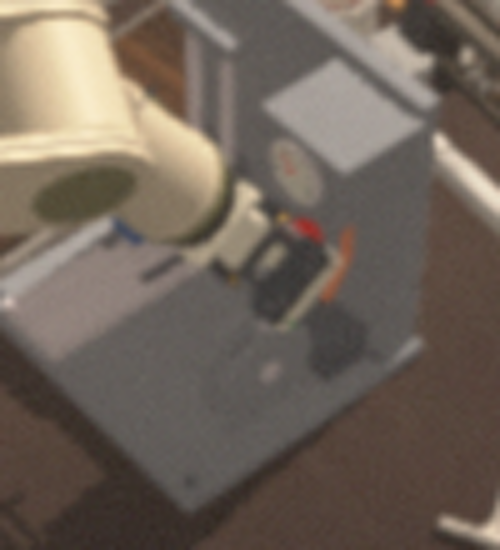

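View pics/t7c.png

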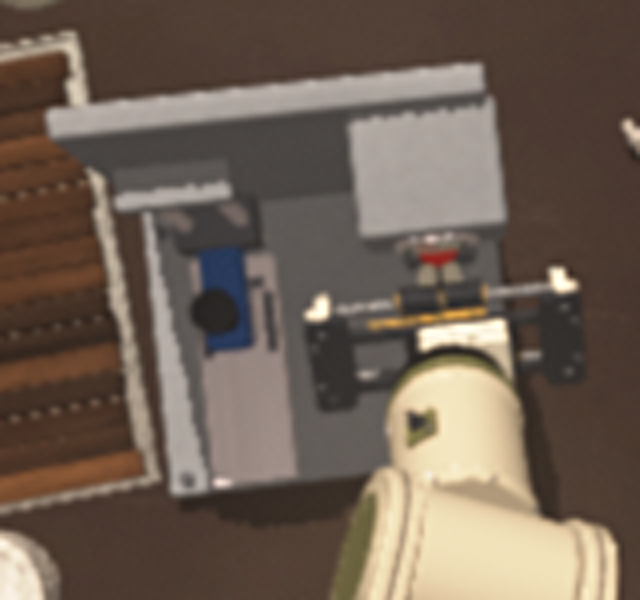

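Call:
jog_arm([
  [1,0.015,0,-0.01,0,0,0],
  [1,0.035,0,-0.025,0,0,0],
  [1,0.05,0,-0.055,0,0,0],
  [1,0.05,0,-0.09,0,0,0],
  [1,0.05,0,-0.09,0,0,0],
])

```text
t: 6.78
tool_pos: [0.5545, -0.0444, 0.2334]
orientation: [-0.116, 2.534, 0.035]
force: [0.9, 1.4, -0.1]
opening: 0.0005
```

```bash
python3 - <<'E'
from lev import *
from plant import robot
wristpic('w8')
for n in ['scene','top']:
  c=robot.read_camera(n); cv2.imwrite(f'pics/{n}8.png',c['image'][:,:,::-1])
crop('scene8',270,370,120,230,5,'s8c')
crop('top8',190,350,110,260,4,'t8c')
go([.55,.0,.30],Rt(yaw+180))
print(robot.read_state()['q'])
for th in [.6,.74,.79,.85]: print(th,proj('scene',knob(th)),proj('top',knob(th)))
E
```

```text
t 6.775 [ 0.55452144 -0.04435394  0.2334155 ] [-0.11610393  2.53350715  0.03495354]
t 6.92 pos [ 0.5535 -0.0436  0.2288] F [-0.1  0.9 -0.5] open 0.0002
shift [-0.0406, 0.0438, -0.0584] turn [0.0004, 0.5995, -0.0041] rows>= 3.2100464579602503
[-0.32291857 -0.56046454  2.20428066  0.2831733   0.95862841 -2.08454867]
0.6 [[325.87491567 167.99968083]] [[299.71614061 176.43421891]]
0.74 [[329.00767003 166.58296802]] [[299.07265701 170.92419514]]
0.79 [[330.085857   166.19344821]] [[298.85529322 169.04666923]]
0.85 [[331.34501498 165.80863507]] [[298.60461159 166.8694814 ]]
```

View pics/s8c.png

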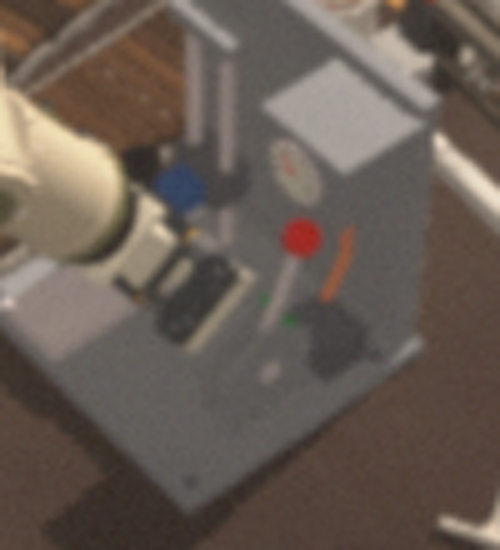

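View pics/w8.png

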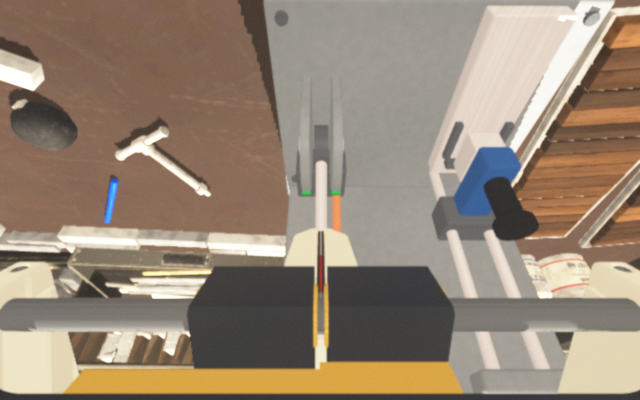

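```bash
python3 - <<'E'
from h import *
crop('w8',420,560,120,260,5,'w8c')
crop('w4',410,510,150,260,5,'w4c')
E
```

```text
(no output)
```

View pics/w8c.png

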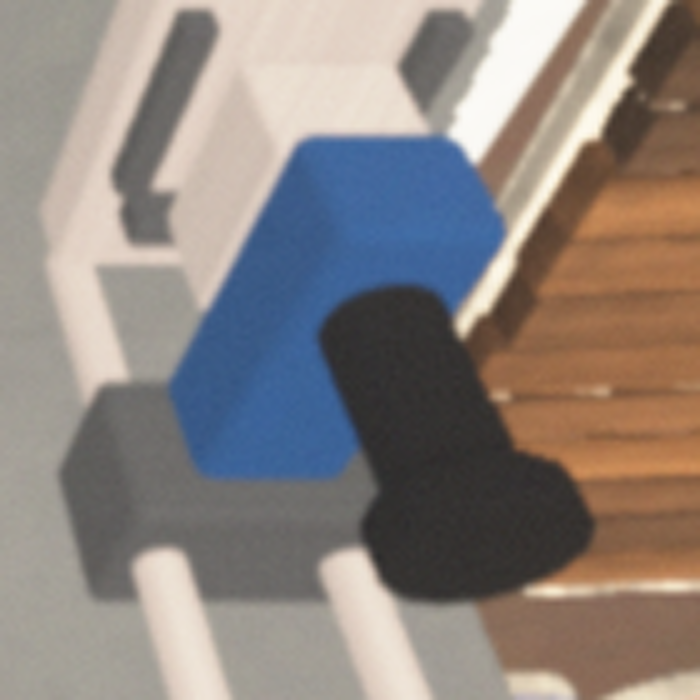

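View pics/w4c.png

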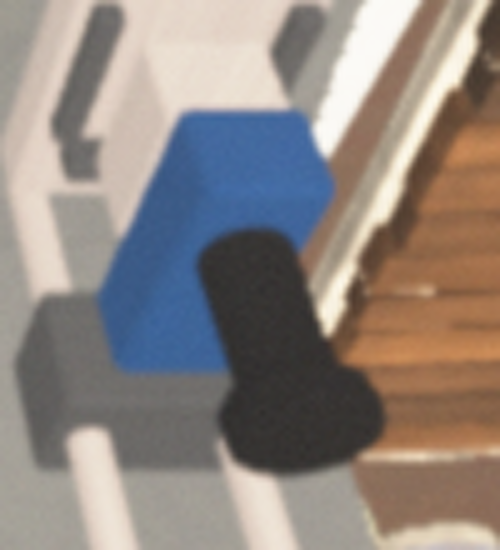

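```bash
cat > hk.py <<'E'
from h import *
p=np.load('press.npy'); 
f=np.array([np.cos(p[2]),np.sin(p[2]),0]); l=np.array([-f[1],f[0],0]); up=np.array([0,0,1.])
a=np.linspace(0,2*np.pi,120)[:,None]
circ=lambda c,r,dz: c+r*np.cos(a)*f+r*np.sin(a)*l+dz*up
def feats(n,c):
    cap=proj(n,np.vstack([circ(c,.018,.012),circ(c,.018,.028)])); st=proj(n,circ(c,.012,-.028))
    return np.array([cap[:,0].min(),cap[:,0].max(),cap[:,1].max(),st[:,1].min()])
def fitk(obs,x0):
    def res(c): return np.concatenate([feats(n,c)-np.array(o) for n,o in obs])
    s=least_squares(res,x0); return s.x,s.fun
E
python3 - <<'E'
from hk import *
loadw('w8');loadw('w4')
W8=lambda L,Rr,B,S:(420+L/5-.4,420+Rr/5-.4,120+B/5-.4,120+S/5-.4)
W4=lambda L,Rr,B,S:(410+L/5-.4,410+Rr/5-.4,150+B/5-.4,150+S/5-.4)
o=[('w8',W8(362,595,603,286)),('w4',W4(219,384,474,229))]
for q in (o,o[:1],o[1:]): 
    x,r=fitk(q,[.626,.139,.137]);print(x,np.round(r,2))
d=x-[.5856,.135,0];
x,r=fitk(o,[.626,.139,.137]);d=x-[.5856,.135,0];print('in seat',d@f,d@l)
E
```

```text
[0.63712585 0.14756414 0.12632451] [-1.82  0.09  0.1   0.35  0.03  2.06 -0.02 -0.56]
[0.63998125 0.15117017 0.12374618] [-0.68  0.63 -0.52  0.54]
[0.64600573 0.15227371 0.12054697] [-0.53  0.5  -0.37  0.38]
in seat 0.052491552247141596 0.007576786500557751
```

```bash
python3 - <<'E'
from lev import *
go([.595,.138,.275],Rt(yaw+180))
E
```

```text
t 7.03 pos [ 0.5531 -0.0434  0.2279] F [0.2 0.7 0.1] open 0.0005
shift [-0.0746, 0.1768, -0.0057] turn [0.0012, 0.5978, -0.0041] rows>= 3.2011845290327225
```

Call:
jog_arm([
  [0,-0.01,0.03,-0.02,0,0.15,0],
  [0,-0.025,0.07,-0.02,0,0.3,0],
  [0,-0.045,0.11,-0.015,0,0.45,0],
  [0,-0.065,0.15,-0.008,0,0.598,0],
  [0,-0.075,0.177,-0.006,0,0.598,0],
])

```text
t: 7.65
tool_pos: [0.5962, 0.1406, 0.2685]
orientation: [0.147, -3.125, -0.002]
force: [-0.3, -1.7, -0.5]
opening: 0.0459
```

Call:
jog_arm([
  [0,0,0,0,0,0,0],
  [0,0,0,0,0,0,0],
])

```text
t: 7.9
tool_pos: [0.5956, 0.1403, 0.2663]
orientation: [0.148, -3.122, -0.001]
force: [-0.0, -0.4, -0.6]
opening: 0.0659
```

```bash
python3 - <<'E'
from lev import *
go([.595,.138,.275],Rt(yaw+180))
wristpic('w9')
from plant import robot
for n in ['scene','top']:
  c=robot.read_camera(n); cv2.imwrite(f'pics/{n}9.png',c['image'][:,:,::-1])
crop('scene9',250,370,100,230,4,'s9c')
E
```

```text
t 7.9 pos [0.5956 0.1403 0.2663] F [-0.  -0.4 -0.6] open 0.0659
shift [0.0009, -0.0022, -0.0087] turn [0.0012, -0.0158, -0.0013] rows>= 0.14371291055091054
t 7.9 [0.5955997  0.14029153 0.2663359 ] [ 1.47685564e-01 -3.12228341e+00 -6.72222176e-04]
```

View pics/w9.png

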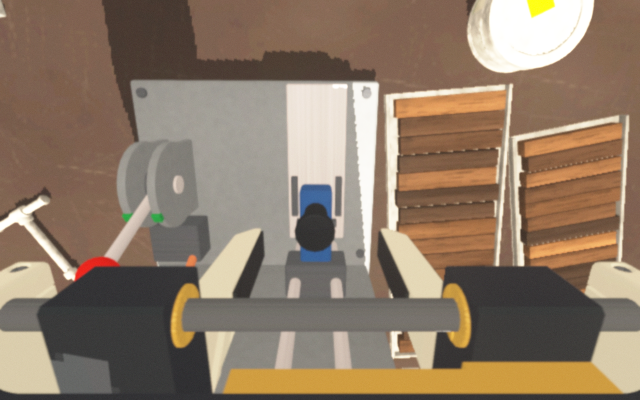

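View pics/s9c.png

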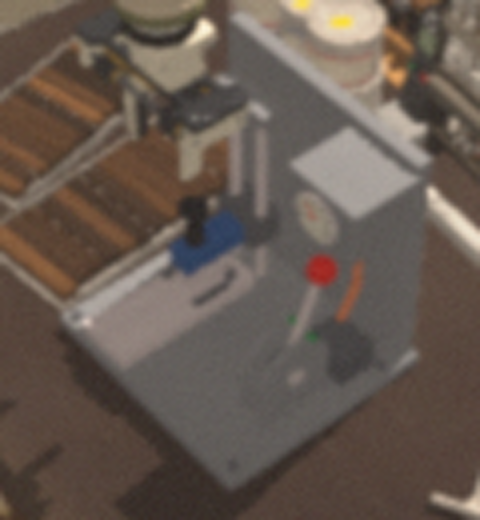

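```bash
python3 - <<'E'
from h import *
crop('w9',270,360,170,260,7,'w9c')
E
```

```text
(no output)
```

View pics/w9c.png

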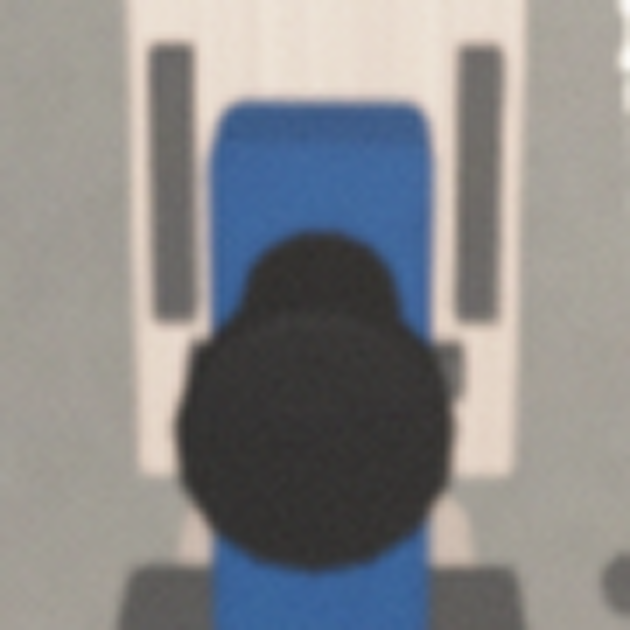

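```bash
python3 - <<'E'
from hk import *
np.set_printoptions(precision=4,suppress=True)
loadw('w9')
W9=lambda L,Rr,B,S:(270+L/7-.4,270+Rr/7-.4,170+B/7-.4,170+S/7-.4)
x,r=fitk([('w9',W9(176,454,571,231))],[.63,.14,.137]);print(x,r)
px=lambda a,b:(270+a/7-.4,170+b/7-.4)
g=lambda a,b:onz('w9',px(a,b),.048)
for q in [(150,45),(193,45),(460,45),(500,45),(152,325),(195,325),(457,325),(498,325)]:
    d=g(*q)-[.5856,.135,0]; print(q,'seat frame',d@f,d@l)
for q in [(128,0),(526,0),(140,475),(512,475)]:
    P=onz('w9',px(*q),.04); d=P-[.5856,.135,0]; print('bed',d@f,d@l)
d=x-[.5856,.135,0];print('knob in seat',d@f,d@l)
E
```

```text
[0.6318 0.1382 0.123 ] [ 0.1289 -0.1289  0.106  -0.1226]
(150, 45) seat frame 0.015732219887223467 -0.031263481161450044
(193, 45) seat frame 0.015724715115251336 -0.023888119640935804
(460, 45) seat frame 0.015678114980017553 0.021908454263074216
(500, 45) seat frame 0.015671133576978302 0.028769471696568173
(152, 325) seat frame 0.06661566762790654 -0.0321265707461307
(195, 325) seat frame 0.06660800795517606 -0.024485298492084098
(457, 325) seat frame 0.0665613366385154 0.02207390182965305
(498, 325) seat frame 0.06655403299486211 0.029360000278622688
bed 0.00948615114926468 -0.03566324153195807
bed 0.009415420920967294 0.03368817437389332
bed 0.0989043535656721 -0.03582227344348392
bed 0.09883591406423246 0.03304140290472302
knob in seat 0.04633997984180122 -0.001268896589658225
```

```bash
python3 - <<'E'
from hk import *
np.set_printoptions(precision=4,suppress=True)
loadw('w9');loadw('w3');loadw('w8');loadw('w4')
print(CAL['w9'][1][:3,3])
px=lambda a,b:(270+a/7-.4,170+b/7-.4)
for z in [.09,.1,.11,.12]:
    A=onz('w9',px(213,200),z);B=onz('w9',px(431,200),z);print(z,np.linalg.norm(A-B))
    A=onz('w9',px(215,600),z);B=onz('w9',px(429,600),z);print(z,np.linalg.norm(A-B))
for c in ([.6318,.1382,.123],[.6318,.1382,.137],[.634,.1385,.135]):
    c=np.array(c)
    for n in ('w9','w8','w4','top','scene','w3'): print(n,feats(n,c),proj(n,c+.028*up),proj(n,c+.020*up),proj(n,c-.028*up))
E
```

```text
[0.5193 0.1325 0.4187]
0.09 0.03380676444833396
0.09 0.034958510745152375
0.1 0.03277827235922392
0.1 0.03389497945680901
0.11 0.031749780270113916
0.11 0.0328314481684657
0.12 0.030721288181003902
0.12 0.03176791688012232
w9 [294.9069 334.3668 251.2385 202.4402] [[314.6384 233.2098]] [[314.7876 229.8747]] [[315.5416 213.0203]]
w8 [482.6418 531.0293 234.0488 170.5859] [[509.1118 223.8272]] [[505.9482 216.6938]] [[489.0003 178.4795]]
w4 [447.3281 482.2954 239.5641 189.8314] [[466.2515 231.9515]] [[464.3717 226.3543]] [[454.0413 195.5951]]
top [238.0222 250.6157 191.9541 183.7405] [[243.9161 185.6609]] [[244.3648 185.9273]] [[246.9321 187.451 ]]
scene [294.1869 302.6507 158.1685 159.3663] [[298.3882 152.5337]] [[298.4329 153.8222]] [[298.6951 161.382 ]]
w3 [401.2651 425.6528 153.6729 131.9642] [[414.6553 142.7806]] [[413.2717 142.1428]] [[405.7484 138.6744]]
w9 [293.6564 335.0546 258.2865 206.4713] [[314.3571 239.4965]] [[314.5211 235.8305]] [[315.3436 217.4461]]
w8 [487.3723 537.6678 246.8235 181.0771] [[514.9172 236.9174]] [[511.5566 229.3398]] [[493.613  188.8802]]
w4 [450.1856 486.
[... 360 characters left out ...]
143.9435]] [[415.7201 143.2715]] [[407.8148 139.627 ]]
w9 [293.9974 335.0187 259.4962 207.9103] [[314.5096 240.8983]] [[314.6681 237.2268]] [[315.4638 218.7875]]
w8 [485.8265 535.4633 246.1154 181.0231] [[513.0004 236.2777]] [[509.7071 228.7886]] [[492.1027 188.7556]]
w4 [449.2678 484.8823 248.9548 198.2343] [[468.5555 241.576 ]] [[466.617  235.7674]] [[455.9772 203.8878]]
top [237.1664 249.9023 190.9084 182.6495] [[243.1223 184.5356]] [[243.5812 184.8126]] [[246.2057 186.3964]]
scene [294.4901 302.9886 155.9909 157.2488] [[298.7097 150.3298]] [[298.7535 151.6311]] [[299.0107 159.2652]]
w3 [404.3946 429.4326 154.9591 132.6998] [[418.1839 143.8336]] [[416.7169 143.1658]] [[408.7573 139.5426]]
```

```bash
python3 - <<'E'
from lev import *
go([.633,.138,.125],Rt(yaw+180))
E
```

```text
t 8.15 pos [0.5961 0.1397 0.2694] F [ 0.7 -0.9  0.5] open 0.086
shift [-0.0382, -0.0053, 0.144] turn [0.0017, -0.0111, -0.0031] rows>= 2.3847926049785038
```

Call:
jog_arm([
  [0,-0.02,-0.003,0.0,0,-0.01,0],
  [0,-0.038,-0.005,0.03,0,-0.01,0],
  [0,-0.038,-0.005,0.07,0,-0.01,0],
  [0,-0.038,-0.005,0.11,0,-0.01,0],
  [0,-0.038,-0.005,0.144,0,-0.01,0],
], force=40)

```text
t: 8.78
tool_pos: [0.6324, 0.1375, 0.1241]
orientation: [0.144, -3.138, -0.003]
force: [-0.0, 0.0, 0.5]
opening: 0.0931
```

```bash
python3 - <<'E'
from lev import *
go([.633,.138,.125],Rt(yaw+180))
wristpic('w10')
from plant import robot
c=robot.read_camera('scene'); cv2.imwrite('pics/scene10.png',c['image'][:,:,::-1])
crop('scene10',250,370,100,230,4,'s10c')
E
```

```text
t 8.78 pos [0.6324 0.1375 0.1241] F [-0.   0.   0.5] open 0.0931
shift [-0.0006, 0.0005, -0.0009] turn [0.0017, -0.0007, -0.0041] rows>= 0.024097947861388892
t 8.775 [0.63244695 0.1374626  0.12410707] [ 1.43959799e-01 -3.13752892e+00 -2.58249522e-03]
```

View pics/w10.png

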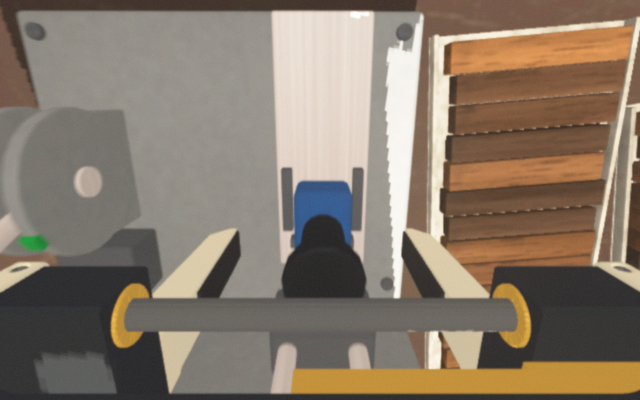

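View pics/s10c.png

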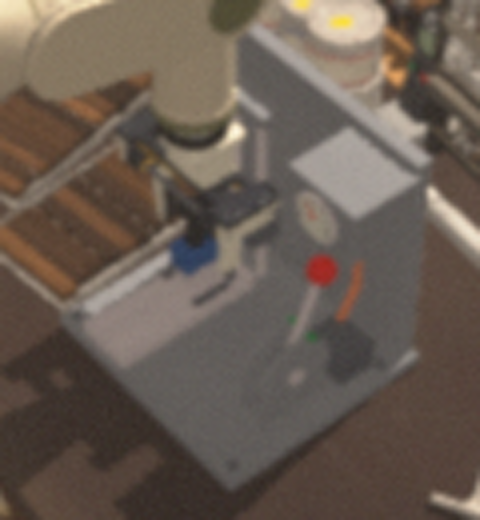

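```bash
python3 - <<'E'
from hk import *
loadw('w10');loadw('w9')
W9=lambda L,Rr,B,S:(270+L/7-.4,270+Rr/7-.4,170+B/7-.4,170+S/7-.4)
o9=np.array(W9(176,454,571,231));o10=np.array([282.,366,0,215])
r=lambda c:np.concatenate([feats('w9',c)-o9,(feats('w10',c)-o10)[[0,1,3]]])
s=least_squares(r,[.632,.138,.125]);print(s.x,s.fun)
E
```

```text
[0.63015832 0.13838693 0.12810215] [ 0.06745469  0.55967939  0.94156627 -0.18832344  0.0640283  -0.36677341
 -0.50561545]
```

Call:
jog_arm([
  [0.9,0.002,0,0,0,0,0],
  [0.9,0.002,0,0,0,0,0],
  [0.9,0.002,0,0,0,0,0],
  [0.9,0.002,0,0,0,0,0],
  [0.9,0.002,0,0,0,0,0],
], force=40)

```text
t: 9.5
tool_pos: [0.6278, 0.137, 0.121]
orientation: [0.144, -3.13, -0.002]
force: [-0.1, 0.6, 0.7]
opening: 0.0478
```

Call:
jog_arm([
  [0.9,0,0,0,0,0,0],
  [0.9,0,0,0,0,0,0],
])

```text
t: 9.75
tool_pos: [0.6277, 0.1383, 0.121]
orientation: [0.145, -3.13, -0.004]
force: [-0.7, 5.6, -0.3]
opening: 0.0351
```

Call:
jog_arm([
  [0.9,0,0,0,0,0,0],
  [0.9,0,0,0,0,0,0],
])

```text
t: 10.0
tool_pos: [0.6277, 0.1384, 0.1209]
orientation: [0.145, -3.13, -0.004]
force: [-0.4, 1.2, -0.4]
opening: 0.0346
```

```bash
python3 - <<'E'
from lev import *
wristpic('w11')
from plant import robot
c=robot.read_camera('scene'); cv2.imwrite('pics/scene11.png',c['image'][:,:,::-1])
crop('scene11',250,370,100,230,4,'s11c')
E
```

```text
t 10.0 [0.62767675 0.13840437 0.1209433 ] [ 0.14500054 -3.13036167 -0.00438931]
```

View pics/w11.png

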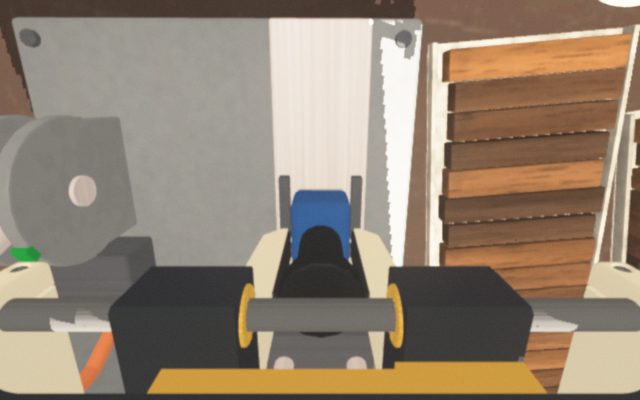

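View pics/s11c.png

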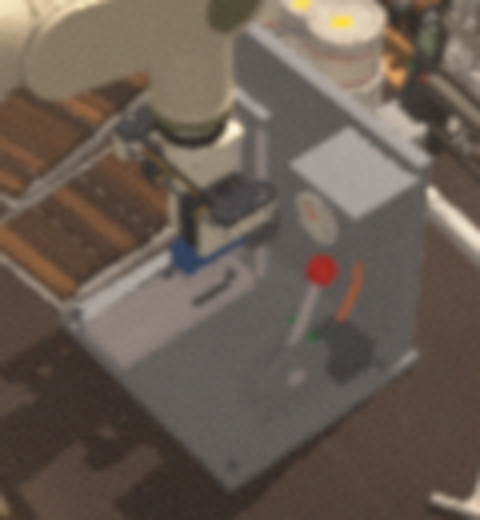

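Call:
jog_arm([
  [0.9,0,0,0,0,0,0],
  [0.9,0,0,-0.01,0,0,0],
  [0.9,0,0,-0.02,0,0,0],
  [0.9,0,0,-0.03,0,0,0],
  [0.9,0,0,-0.03,0,0,0],
], force=50)

```text
t: 10.72
tool_pos: [0.6277, 0.1384, 0.1512]
orientation: [0.145, -3.13, -0.005]
force: [-2.7, 1.6, 2.1]
opening: 0.0342
```

```bash
python3 - <<'E'
from lev import *
wristpic('w12')
from plant import robot
c=robot.read_camera('scene'); cv2.imwrite('pics/scene12.png',c['image'][:,:,::-1])
crop('scene12',250,370,100,230,4,'s12c')
E
```

```text
t 10.725 [0.62771962 0.13841188 0.15119026] [ 0.14489071 -3.12992709 -0.00479036]
```

View pics/w12.png

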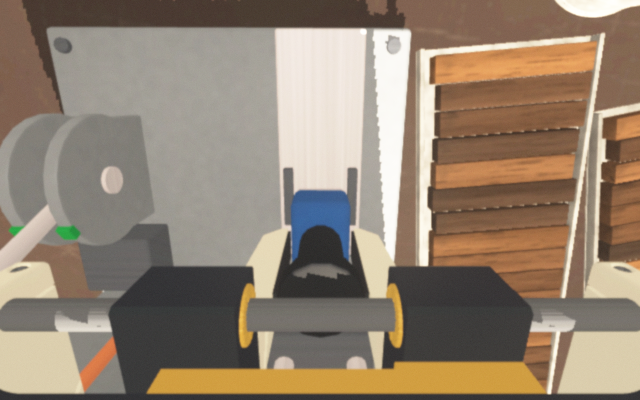

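View pics/s12c.png

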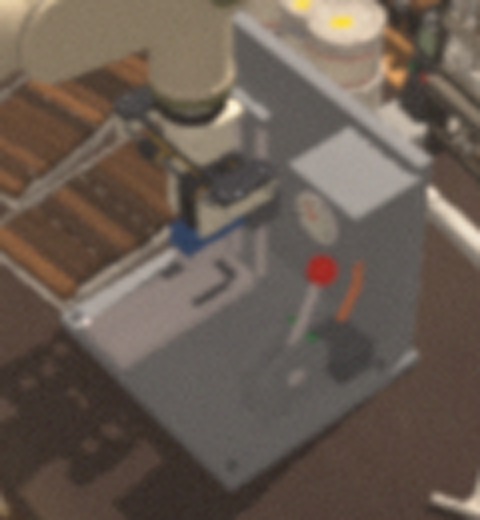

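Call:
jog_arm([
  [0.9,0,0,-0.012,0,0,0],
  [0.9,0,0,-0.024,0,0,0],
  [0.9,0,0,-0.036,0,0,0],
  [0.9,0,0,-0.046,0,0,0],
  [0.9,0,0,-0.046,0,0,0],
])

```text
t: 11.45
tool_pos: [0.6278, 0.1384, 0.1987]
orientation: [0.145, -3.13, -0.005]
force: [-6.1, 2.0, 1.5]
opening: 0.0345
```

Call:
jog_arm([
  [0.9,0,0,0,0,0,0],
  [0.9,0,0,0,0,0,0],
  [0.3,0,0,0,0,0,0],
  [0.3,0,0,0,0,0,0],
  [0.3,0,0,0,0,0,0],
])

```text
t: 12.08
tool_pos: [0.6282, 0.1382, 0.1994]
orientation: [0.145, -3.131, -0.005]
force: [0.0, -0.6, -0.1]
opening: 0.0597
```

```bash
python3 - <<'E'
from lev import *
go([.628,.138,.285],Rt(yaw+180))
from plant import robot
for n in ['scene']:
  c=robot.read_camera(n); cv2.imwrite(f'pics/{n}13.png',c['image'][:,:,::-1])
crop('scene13',250,370,100,230,4,'s13c')
E
```

```text
t 12.07 pos [0.6282 0.1382 0.1994] F [ 0.  -0.6 -0.1] open 0.0597
shift [0.0009, 0.0001, -0.0856] turn [0.0033, -0.0069, -0.0033] rows>= 1.3696459314596376
```

View pics/s13c.png

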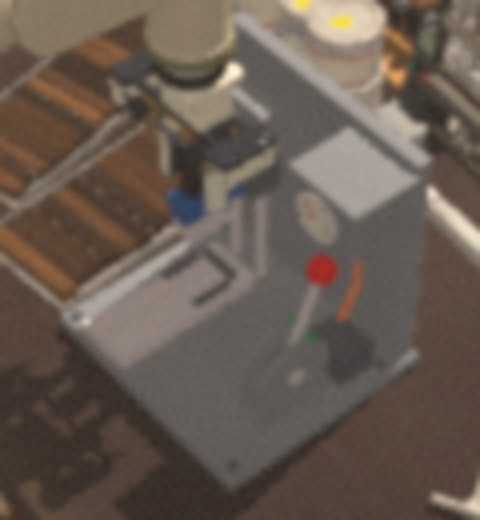

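Call:
jog_arm([
  [0,0,0,-0.03,0,0,0],
  [0,0,0,-0.06,0,0,0],
  [0,0,0,-0.09,0,0,0],
  [0,0.04,0,-0.09,0,0,0],
  [0,0.09,-0.03,-0.09,0,0,0],
])

```text
t: 12.75
tool_pos: [0.5416, 0.1005, 0.2902]
orientation: [0.148, -3.132, -0.005]
force: [1.3, -1.1, 1.2]
opening: 0.0931
```

```bash
python3 - <<'E'
from lev import *
ax=np.radians(102.9); b=np.array([np.cos(ax),np.sin(ax),0]); C=np.array([.4562,-.3145,0])
from plant import robot
print(robot.read_state()['q'])
for s in (1,-1):
    print(C-s*b*.037)
go(C+[0,0,.15],Rt(102.9))
E
```

```text
[ 0.08804469 -0.0142169   1.53443288  0.00360796  1.62745055 -1.5771421 ]
[ 0.46446025 -0.35056616  0.        ]
[ 0.44793975 -0.27843384  0.        ]
t 12.75 pos [0.5416 0.1005 0.2902] F [ 1.3 -1.1  1.2] open 0.0931
shift [0.1234, -0.4056, 0.1394] turn [-0.0014, -0.0076, 1.4402] rows>= 7.712155916677591
```

Call:
jog_arm([
  [0.3,0.015,-0.05,0.01,0,0,0.18],
  [0.3,0.03,-0.1,0.02,0,0,0.36],
  [0.3,0.045,-0.15,0.03,0,0,0.54],
  [0.3,0.06,-0.2,0.04,0,0,0.72],
  [0.3,0.08,-0.25,0.05,0,0,0.9],
])

```text
t: 13.38
tool_pos: [0.4849, -0.1574, 0.2398]
orientation: [-1.237, -2.881, -0.0]
force: [0.5, -0.5, 0.2]
opening: 0.0649
```

```bash
cat > bar.py <<'E'
from lev import *
ax=np.radians(102.9); b=np.array([np.cos(ax),np.sin(ax),0]); C=np.array([.4562,-.3145,0])
G=C+.042*b
E
python3 - <<'E'
from bar import *
go(G+[0,0,.15],Rt(102.9))
E
```

```text
t 13.38 pos [ 0.4849 -0.1574  0.2398] F [ 0.5 -0.5  0.2] open 0.0649
shift [-0.0585, -0.1074, 0.0897] turn [-0.0036, -0.0049, 0.5345] rows>= 2.862038081427285
```

Call:
jog_arm([
  [0.3,-0.015,-0.03,0.025,0,0,0.18],
  [0.3,-0.03,-0.06,0.05,0,0,0.36],
  [0.3,-0.05,-0.09,0.075,-0.003,-0.005,0.535],
  [0.3,-0.0585,-0.107,0.09,-0.003,-0.005,0.535],
  [0.3,-0.0585,-0.107,0.09,-0.003,-0.005,0.535],
])

```text
t: 14.0
tool_pos: [0.4461, -0.2736, 0.1487]
orientation: [-1.954, -2.456, 0.001]
force: [0.3, -0.4, 0.2]
opening: 0.0652
```

```bash
python3 - <<'E'
from bar import *
go(G+[0,0,.018],Rt(102.9))
wristpic('w14')
E
```

```text
t 14.0 pos [ 0.4461 -0.2736  0.1487] F [ 0.3 -0.4  0.2] open 0.0652
shift [-0.0004, 0.0009, 0.1307] turn [-0.002, -0.0015, 0.0015] rows>= 2.0912155674170894
t 14.0 [ 0.44611657 -0.27355352  0.14869906] [-1.95447871e+00 -2.45647406e+00  9.68677903e-04]
```

View pics/w14.png

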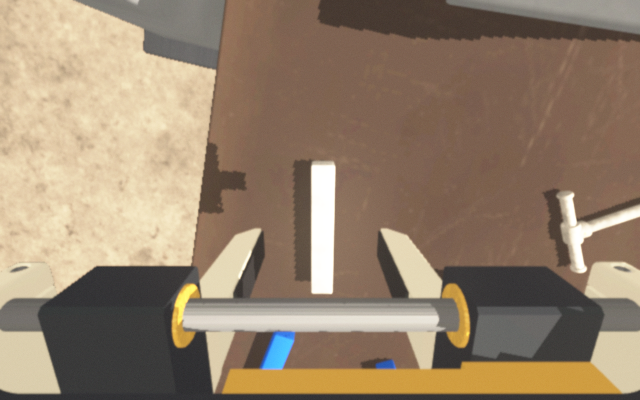

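```bash
python3 - <<'E'
from bar import *
loadw('w14')
for q in [(311.5,165.5),(335,165.5),(332.5,293),(312,293)]:
    P=onz('w14',q,.022)-C; print(np.round(P,4),'along',P@b,'across',P@np.array([-b[1],b[0],0]))
E
```

```text
[-0.0231  0.0608  0.022 ] along 0.06440208370860648 across 0.008898209961802767
[-0.0026  0.0656  0.022 ] along 0.06449011832640962 across -0.012126502011650386
[ 0.0264 -0.0623  0.022 ] along -0.06666783134265787 across -0.011814798698426094
[ 0.0062 -0.0671  0.022 ] along -0.06677195719843773 across 0.008936087571194025
```

Call:
jog_arm([
  [0.3,-0.001,0.002,0.05,0,0,0],
  [0.3,-0.001,0.002,0.09,0,0,0],
  [0.3,-0.001,0.002,0.12,0,0,0],
  [0.3,-0.001,0.002,0.131,0,0,0],
  [0.3,-0.001,0.002,0.131,0,0,0],
], force=50)

```text
t: 14.68
tool_pos: [0.4497, -0.2731, 0.0194]
orientation: [-1.953, -2.46, 0.0]
force: [-0.3, 0.6, 0.9]
opening: 0.0652
```

Call:
jog_arm([
  [0.95,0,0,0,0,0,0],
  [0.95,0,0,0,0,0,0],
  [0.95,0,0,0,0,0,0],
  [0.95,0,0,0,0,0,0],
  [0.95,0,0,0,0,0,0],
], force=50)

```text
t: 15.3
tool_pos: [0.4495, -0.2732, 0.0195]
orientation: [-1.953, -2.46, 0.001]
force: [0.8, -0.0, 3.2]
opening: 0.0203
```

Call:
jog_arm([
  [0.95,0,0,0,0,0,0],
  [0.95,0,0,0,0,0,0],
])

```text
t: 15.55
tool_pos: [0.4495, -0.2732, 0.0195]
orientation: [-1.953, -2.46, 0.0]
force: [-1.0, 0.5, 0.5]
opening: 0.0208
```

Call:
jog_arm([
  [0.95,0,0,-0.03,0,0,0],
  [0.95,0,0,-0.08,0,0,0],
  [0.95,0,0,-0.13,0,0,0],
  [0.95,0,0,-0.17,0,0,0],
  [0.95,0,0,-0.17,0,0,0],
])

```text
t: 16.18
tool_pos: [0.4516, -0.2746, 0.1935]
orientation: [1.95, 2.456, -0.0]
force: [1.1, 0.3, -1.8]
opening: 0.0204
```

```bash
python3 - <<'E'
from bar import *
wristpic('w15')
go([.42,.117,.19],Rt(yaw+180))
E
```

```text
t 16.175 [ 0.45159645 -0.27462634  0.19345624] [ 1.94980904e+00  2.45567003e+00 -2.80127285e-05]
t 16.23 pos [ 0.4504 -0.2738  0.1907] F [-0.2 -0.2 -2.5] open 0.0209
shift [0.3875, 0.0589, 0.0001] turn [-0.0003, 0.002, -1.438] rows>= 7.699930400171338
```

View pics/w15.png

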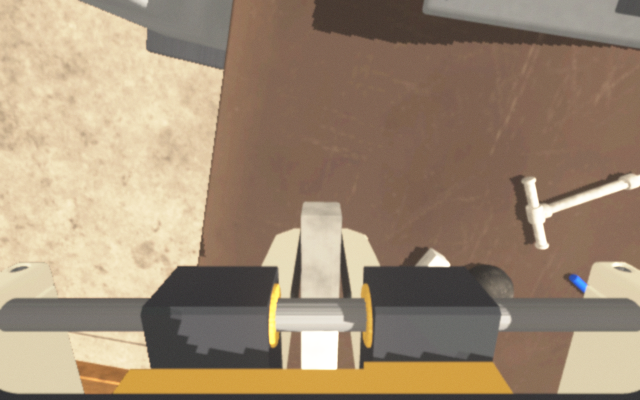

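Call:
jog_arm([
  [0.95,0.05,0.007,0,0,0,-0.18],
  [0.95,0.1,0.014,0,0,0,-0.36],
  [0.95,0.15,0.022,0,0,0,-0.54],
  [0.95,0.2,0.03,0,0,0,-0.72],
  [0.95,0.25,0.037,0,0,0,-0.9],
])

```text
t: 16.85
tool_pos: [0.4281, -0.0201, 0.1877]
orientation: [-0.68, -3.065, 0.002]
force: [1.2, -0.1, -2.6]
opening: 0.0207
```

```bash
python3 - <<'E'
from bar import *
go([.42,.117,.16],Rt(yaw+180))
E
```

```text
t 16.85 pos [ 0.4281 -0.0201  0.1877] F [ 1.2 -0.1 -2.6] open 0.0207
shift [0.0652, 0.1209, 0.0277] turn [-0.0009, -0.0024, -0.5324] rows>= 2.8507982412977935
```

Call:
jog_arm([
  [0.95,0.02,0.04,0.008,0,0,-0.18],
  [0.95,0.04,0.08,0.016,0,0,-0.36],
  [0.95,0.06,0.11,0.024,0,0,-0.53],
  [0.95,0.065,0.121,0.028,0,0,-0.532],
  [0.95,0.065,0.121,0.028,0,0,-0.532],
])

```text
t: 17.48
tool_pos: [0.4192, 0.117, 0.1579]
orientation: [0.148, -3.132, 0.002]
force: [0.0, -0.5, -1.2]
opening: 0.0205
```

```bash
python3 - <<'E'
from bar import *
go([.539-.10*f[0],.129-.1*f[1],.085],Rt(yaw+180))
from plant import robot; print(robot.read_state()['q'])
wristpic('w16')
c=robot.read_camera('scene'); cv2.imwrite('pics/scene16.png',c['image'][:,:,::-1])
crop('scene16',210,370,90,230,4,'s16c')
E
```

```text
t 17.48 pos [0.4192 0.117  0.1579] F [ 0.  -0.5 -1.2] open 0.0205
shift [-0.0208, 0.0006, 0.0728] turn [-0.0008, -0.0056, -0.0015] rows>= 1.2111893670157632
[ 1.54629430e-01 -2.78645096e-01  2.01437156e+00 -4.27469407e-04
  1.41155116e+00 -1.51040925e+00]
t 17.475 [0.41916972 0.11700056 0.15788917] [ 1.47824687e-01 -3.13249933e+00  1.61415201e-03]
```

View pics/w16.png

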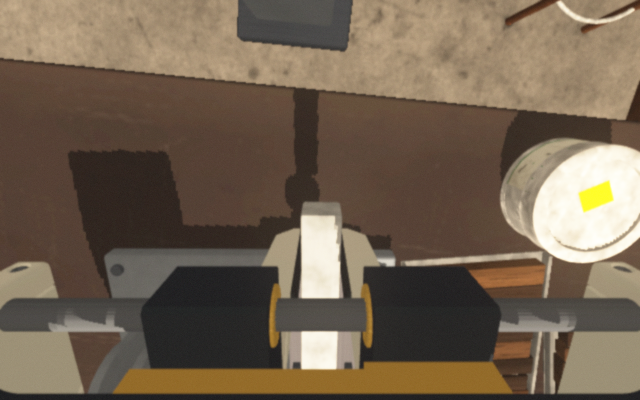

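View pics/s16c.png

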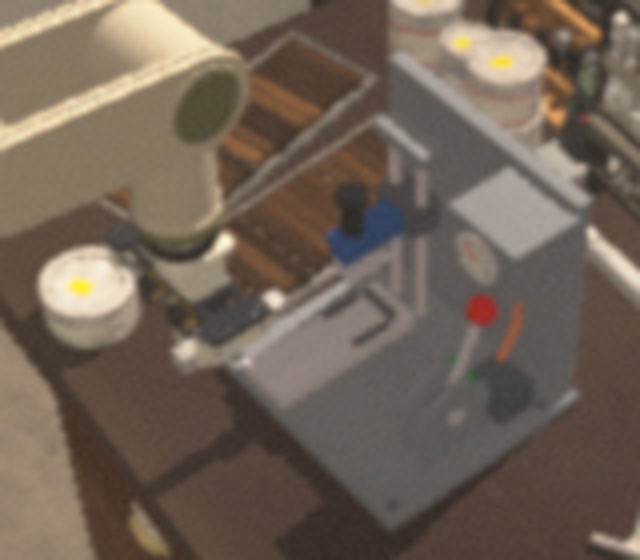

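Call:
jog_arm([
  [0.95,-0.01,0,0.03,0,-0.005,0],
  [0.95,-0.02,0,0.06,0,-0.005,0],
  [0.95,-0.021,0.0005,0.073,0,-0.0055,-0.0015],
  [0.95,-0.021,0.0005,0.073,0,-0.0055,-0.0015],
])

```text
t: 18.08
tool_pos: [0.44, 0.1176, 0.0853]
orientation: [0.146, -3.138, 0.002]
force: [-0.5, -0.3, -1.7]
opening: 0.0204
```

```bash
python3 - <<'E'
from bar import *
go([.539,.129,.085],Rt(yaw+180))
wristpic('w17')
E
```

```text
t 18.07 pos [0.44   0.1176 0.0853] F [-0.5 -0.3 -1.7] open 0.0204
shift [-0.0997, 0.0021, 0.0003] turn [-0.0011, -0.0003, -0.0027] rows>= 1.5947772199180632
t 18.075 [0.43997616 0.11764299 0.08534433] [ 1.46203017e-01 -3.13793653e+00  1.71999291e-03]
```

View pics/w17.png

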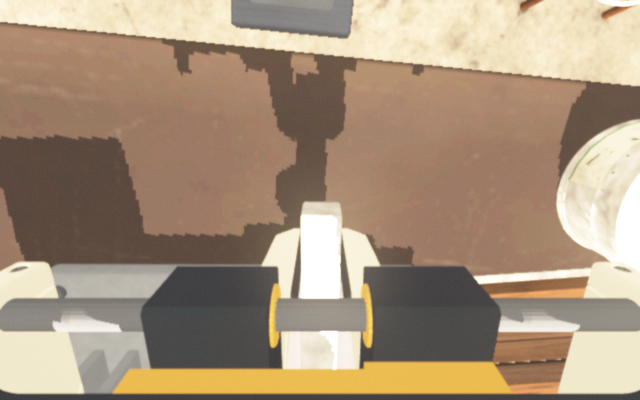

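Call:
jog_arm([
  [0.95,-0.03,0.001,0,0,0,0],
  [0.95,-0.06,0.001,0,0,0,0],
  [0.95,-0.085,0.002,0,0,0,0],
  [0.95,-0.0995,0.002,0,0,0,0],
  [0.95,-0.0995,0.002,0,0,0,0],
])

```text
t: 18.75
tool_pos: [0.5411, 0.1292, 0.0882]
orientation: [-0.146, 3.134, -0.001]
force: [-0.1, 0.7, -2.2]
opening: 0.0208
```

```bash
python3 - <<'E'
from bar import *
go([.539,.129,.061],Rt(yaw+180))
wristpic('w18')
from plant import robot
for n in ['scene','top']:
  c=robot.read_camera(n); cv2.imwrite(f'pics/{n}18.png',c['image'][:,:,::-1])
crop('scene18',250,370,100,230,4,'s18c')
crop('top18',200,320,110,250,4,'t18c')
E
```

```text
t 18.75 pos [0.5411 0.1292 0.0882] F [-0.1  0.7 -2.2] open 0.0208
shift [0.0022, -0.0, 0.0272] turn [-0.0009, 0.004, -0.0027] rows>= 0.4365137398734858
t 18.75 [0.54107877 0.12923935 0.08820174] [-1.46009727e-01  3.13412242e+00 -1.08905252e-03]
```

View pics/w18.png

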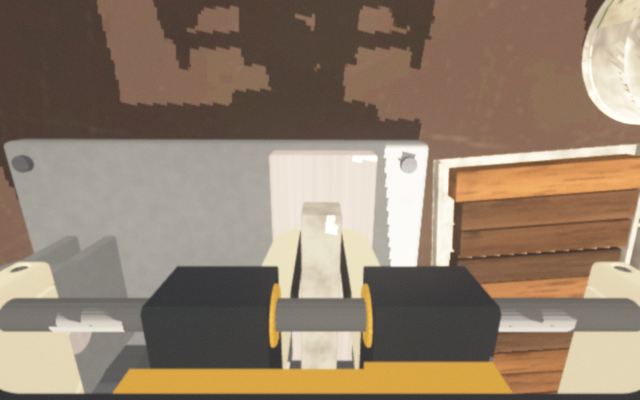

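View pics/s18c.png

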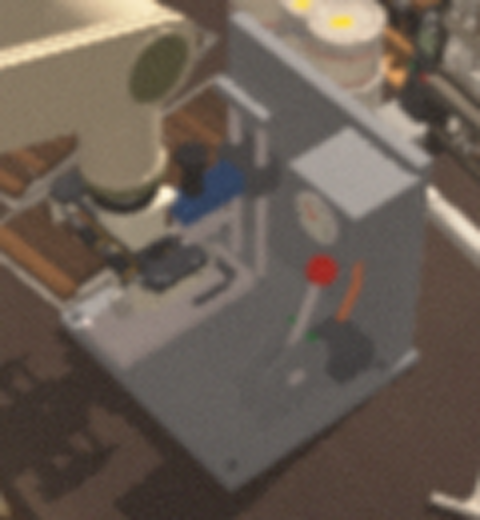

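Call:
jog_arm([
  [0.95,0.002,0,0.012,0,0.004,-0.002],
  [0.95,0.002,0,0.022,0,0.004,-0.002],
  [0.95,0.002,0,0.027,0,0.004,-0.002],
  [0.95,0.002,0,0.0285,0,0.004,-0.002],
  [0.95,0.002,0,0.0285,0,0.004,-0.002],
])

```text
t: 19.52
tool_pos: [0.5363, 0.1289, 0.0595]
orientation: [0.15, -3.134, 0.002]
force: [-11.4, -1.5, 14.0]
opening: 0.0204
```

```bash
python3 - <<'E'
from bar import *
go([.539,.129,.0595],Rt(yaw+180))
wristpic('w19')
E
```

```text
t 19.52 pos [0.5363 0.1289 0.0595] F [-11.4  -1.5  14. ] open 0.0204
shift [-0.0027, -0.0002, -0.0001] turn [-0.0011, -0.0045, -0.0002] rows>= 0.04250973097737971
t 19.525 [0.53634516 0.12890855 0.05945143] [ 1.49958988e-01 -3.13360296e+00  2.02875020e-03]
```

View pics/w19.png

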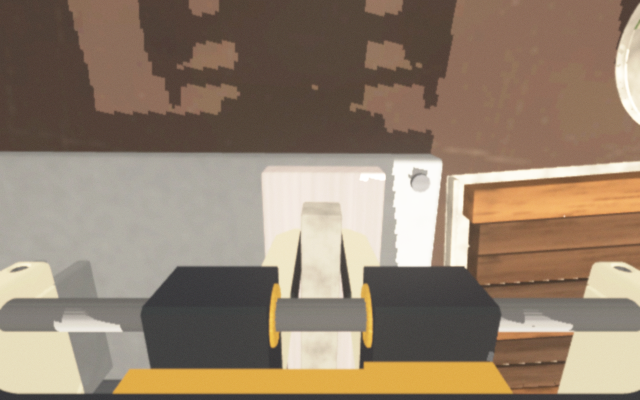

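Call:
jog_arm([
  [0.95,0.002,0,-0.0005,0,0,0],
  [0.95,0.002,0,-0.0005,0,0,0],
  [0.55,0.002,0,-0.0005,0,0,0],
  [0.55,0.002,0,-0.0005,0,0,0],
  [0.55,0.002,0,-0.0005,0,0,0],
])

```text
t: 20.2
tool_pos: [0.5345, 0.1287, 0.06]
orientation: [0.15, -3.134, 0.002]
force: [0.6, 0.6, -0.1]
opening: 0.0414
```

Call:
jog_arm([
  [0.55,0,0,0,0,0,0],
  [0.55,0,0,-0.02,0,0,0],
  [0.55,0,0,-0.05,0,0,0],
  [0.55,0.03,0,-0.07,0,0,0],
  [0.55,0.06,0,-0.07,0,0,0],
])

```text
t: 20.82
tool_pos: [0.476, 0.1232, 0.1325]
orientation: [0.15, -3.138, 0.001]
force: [-1.2, -0.0, 1.1]
opening: 0.0418
```

```bash
python3 - <<'E'
from bar import *
go([.45,.12,.33],Rt(yaw+180))
wristpic('w20')
from plant import robot
for n in ['scene','top']:
  c=robot.read_camera(n); cv2.imwrite(f'pics/{n}20.png',c['image'][:,:,::-1])
crop('scene20',250,370,100,230,4,'s20c')
crop('top20',200,320,110,250,4,'t20c')
E
```

```text
t 20.82 pos [0.476  0.1232 0.1325] F [-1.2 -0.   1.1] open 0.0418
shift [0.0262, -0.0009, -0.1975] turn [-0.0009, -0.0003, -0.0003] rows>= 3.1882343120524266
t 20.825 [0.47599162 0.12323476 0.13246426] [ 1.50006699e-01 -3.13773061e+00  1.46353444e-03]
```

View pics/w20.png

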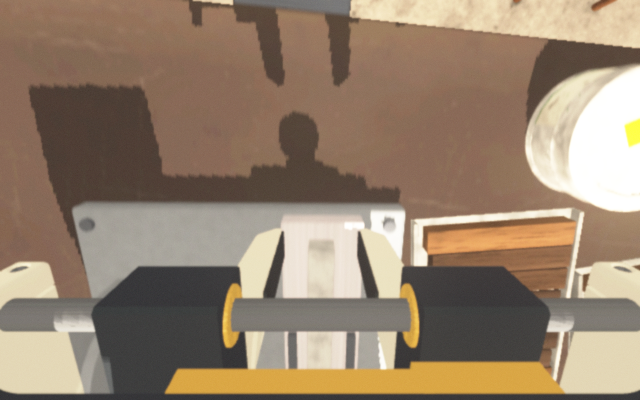

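View pics/s20c.png

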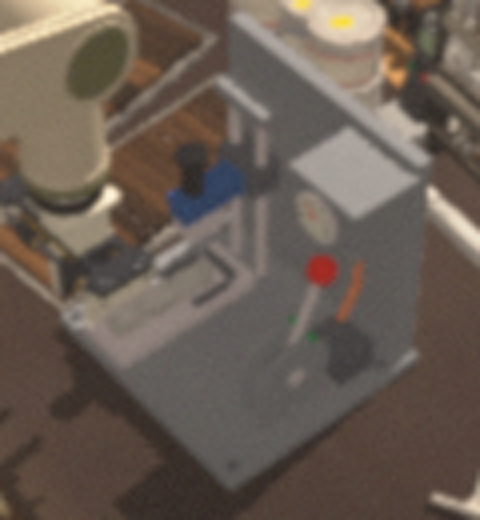

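Call:
jog_arm([
  [0.55,0,0,-0.05,0,0,0],
  [0.55,0,0,-0.1,0,0,0],
  [0.55,0,0,-0.15,0,0,0],
  [0.4,-0.03,0,-0.19,0,0,0],
  [0.3,-0.08,0,-0.2,0,0,0],
])

```text
t: 21.6
tool_pos: [0.5577, 0.1315, 0.3352]
orientation: [-0.151, 3.134, -0.001]
force: [0.9, 0.5, 1.2]
opening: 0.0572
```

Call:
jog_arm([
  [0.3,-0.01,0,0,0,0,0],
  [0.3,-0.02,0,0,0,0,0],
  [0.3,-0.02,0,0,0,0,0],
  [0.3,-0.02,0,0,0,0,0],
])

```text
t: 22.1
tool_pos: [0.5769, 0.1334, 0.3351]
orientation: [-0.151, 3.134, -0.001]
force: [-0.7, 0.3, 0.3]
opening: 0.0648
```

```bash
python3 - <<'E'
from bar import *
go([.63,.138,.205],Rt(yaw+180))
wristpic('w21')
crop('w21',255,385,120,270,4,'w21c')
E
```

```text
t 22.1 pos [0.5769 0.1334 0.3351] F [-0.7  0.3  0.3] open 0.0648
shift [-0.0528, -0.0004, 0.1303] turn [-0.0007, 0.0038, 0.0004] rows>= 2.2495706717211252
t 22.1 [0.57687634 0.1334167  0.33509502] [-1.50870883e-01  3.13415773e+00 -8.41369361e-04]
```

View pics/w21c.png

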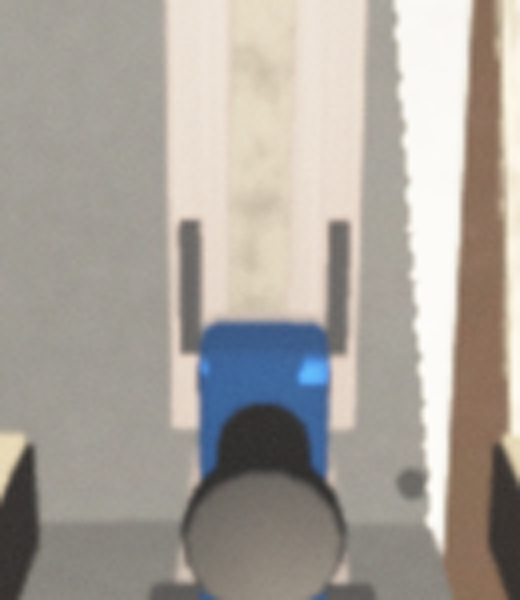

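```bash
python3 - <<'E'
from bar import *
crop('w21',255,385,20,150,5,'w21d')
E
```

```text
(no output)
```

View pics/w21d.png

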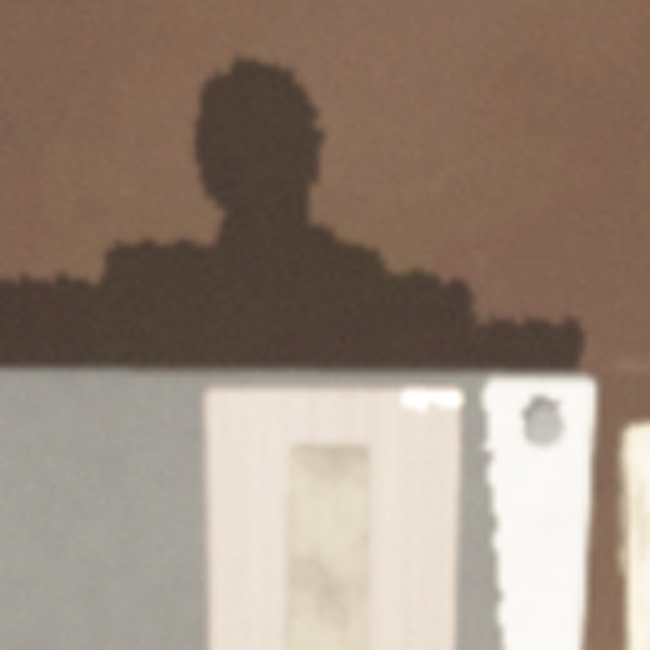

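```bash
python3 - <<'E'
from hk import *
np.set_printoptions(precision=4,suppress=True)
loadw('w21')
seat=np.array([.585,.1337,0])
px=lambda a,b:(255+a/5-.4,20+b/5-.4)
for q in [(288,445),(369,445)]:
    P=onz('w21',px(*q),.062)-seat; print('bar front',P@f,P@l)
for q in [(205,388),(463,388)]:
    P=onz('w21',px(*q),.04)-seat; print('bed front',P@f,P@l)
x=lambda a,b:(255+a/4-.4,120+b/4-.4)
for q in [(229,300),(296,300)]:
    P=onz('w21',x(*q),.062)-seat; print('bar mid',P@f,P@l)
o=np.array([255+181/4,255+347/4,120+606/4,120+402/4])
print(fitk([('w21',o)],[.63,.138,.205]))
E
```

```text
bar front -0.07520293190220444 -0.011143457127876448
bar front -0.07526120617713963 0.009875983237058746
bed front -0.08937600385848941 -0.03409782520850485
bed front -0.08956515315119702 0.035627397511102124
bar mid 0.041456814856282345 -0.012188487705388308
bar mid 0.041380077053377005 0.011323096027412879
(array([0.6328, 0.139 , 0.1992]), array([ 0.9331, -0.933 ,  0.7167, -0.8272]))
```

Call:
jog_arm([
  [1,-0.02,0,0,0,0.002,0],
  [1,-0.04,0,0.02,0,0.004,0],
  [1,-0.055,0,0.04,0,0.004,0],
  [1,-0.055,0,0.055,0,0.004,0],
  [1,-0.055,0,0.06,0,0.004,0],
], force=20)

```text
t: 22.78
tool_pos: [0.6308, 0.1387, 0.2744]
orientation: [0.151, -3.136, 0.001]
force: [-0.4, -0.7, -0.6]
opening: 0.02
```

Call:
jog_arm([
  [1,0,0,0,0,0,0],
  [1,0,0,0,0,0,0],
])

```text
t: 23.02
tool_pos: [0.6307, 0.1387, 0.2756]
orientation: [0.151, -3.138, 0.001]
force: [-0.1, 0.1, 0.3]
opening: 0.0014
```

```bash
python3 - <<'E'
from bar import *
go([.632,.1385,.275],Rt(yaw+180))
wristpic('w22')
from plant import robot
for n in ['scene']:
  c=robot.read_camera(n); cv2.imwrite(f'pics/{n}22.png',c['image'][:,:,::-1])
crop('scene22',250,370,100,230,4,'s22c')
E
```

```text
t 23.02 pos [0.6307 0.1387 0.2756] F [-0.1  0.1  0.3] open 0.0014
shift [-0.0012, -0.0003, 0.0006] turn [-0.0007, -0.0003, 0.0007] rows>= 0.022465011592425782
t 23.025 [0.63074282 0.13870338 0.27559121] [ 1.51488386e-01 -3.13771146e+00  1.12397443e-03]
```

View pics/w22.png

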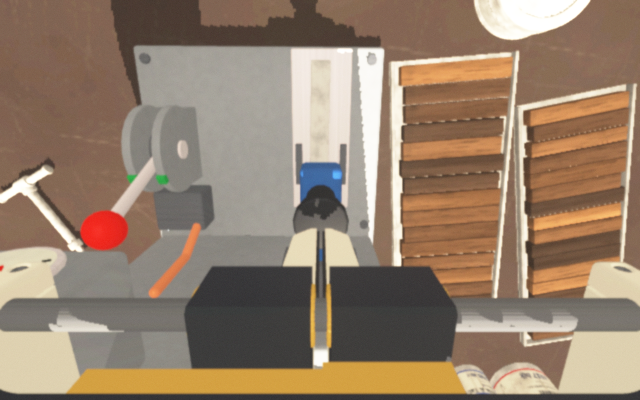

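View pics/s22c.png

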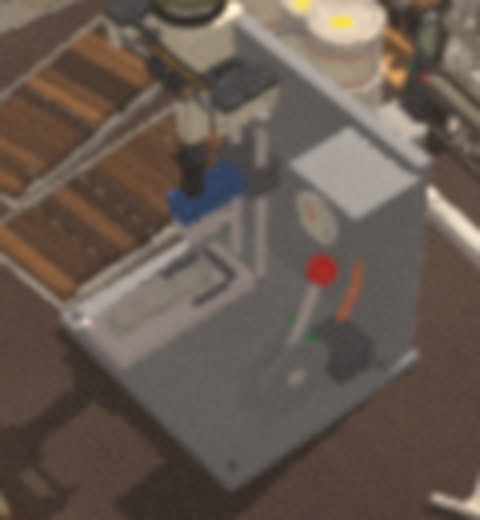

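Call:
jog_arm([
  [1,0,0,0.012,0,0,0],
  [1,0,0,0.024,0,0,0],
  [1,0,0,0.036,0,0,0],
  [1,0,0,0.046,0,0,0],
  [1,0,0,0.054,0,0,0],
])

```text
t: 23.75
tool_pos: [0.6309, 0.1387, 0.2208]
orientation: [0.151, -3.138, 0.001]
force: [2.2, -0.2, 3.2]
opening: 0.0006
```

Call:
jog_arm([
  [1,0,0,0.004,0,0,0],
  [1,0,0,0.008,0,0,0],
  [1,0,0,0.012,0,0,0],
  [1,0,0,0.016,0,0,0],
  [1,0,0,0.018,0,0,0],
])

```text
t: 24.38
tool_pos: [0.6308, 0.1387, 0.2024]
orientation: [0.151, -3.137, 0.001]
force: [0.3, -0.3, 3.0]
opening: 0.0008
```

Head is following at about 3 N. I continue in small steps.

Call:
jog_arm([
  [1,0,0,0.002,0,0,0],
  [1,0,0,0.004,0,0,0],
  [1,0,0,0.006,0,0,0],
  [1,0,0,0.006,0,0,0],
])

```text
t: 24.88
tool_pos: [0.6307, 0.1386, 0.196]
orientation: [0.151, -3.137, 0.001]
force: [0.0, -0.4, 0.0]
opening: 0.0003
```

```bash
python3 - <<'E'
from bar import *
wristpic('w23')
from plant import robot
for n in ['scene']:
  c=robot.read_camera(n); cv2.imwrite(f'pics/{n}23.png',c['image'][:,:,::-1])
crop('scene23',250,370,100,230,4,'s23c')
E
```

```text
t 24.875 [0.63066703 0.13860323 0.19604417] [ 1.51350074e-01 -3.13687472e+00  1.23005618e-03]
```

View pics/s23c.png

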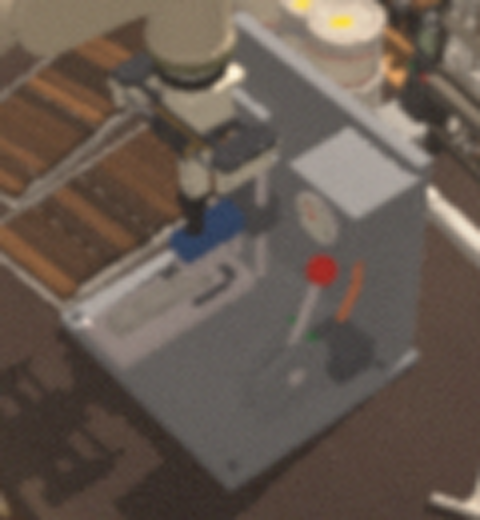

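Call:
jog_arm([
  [1,0,0,0.002,0,0,0],
  [1,0,0,0.004,0,0,0],
  [1,0,0,0.006,0,0,0],
])

```text
t: 25.35
tool_pos: [0.6308, 0.1386, 0.1927]
orientation: [-0.151, 3.138, -0.001]
force: [-10.9, -1.8, 23.4]
opening: 0.0007
```

Call:
jog_arm([
  [1,0,0,0.0015,0,0,0],
  [1,0,0,0.003,0,0,0],
  [1,0,0,0.0045,0,0,0],
])

```text
t: 25.72
tool_pos: [0.6309, 0.1387, 0.1926]
orientation: [-0.152, 3.136, -0.001]
force: [-17.2, -3.3, 31.0]
opening: 0.0003
```

Call:
jog_arm([
  [1,0,0,-0.003,0,0,0],
  [1,0,0,-0.015,0,0,0],
  [1,0,0,-0.05,0,0,0],
  [1,0,0,-0.09,0,0,0],
  [1,0.03,0,-0.11,0,0,0],
])

```text
t: 26.35
tool_pos: [0.602, 0.1358, 0.3049]
orientation: [-0.151, 3.133, -0.001]
force: [-0.5, -0.3, 0.5]
opening: 0.0007
```

Call:
jog_arm([
  [1,0.05,0,0,0,0,0],
  [1,0.1,0,0,0,0,0],
  [1,0.12,-0.03,0,0,0,0],
  [1,0.12,-0.06,0,0,0,0],
  [1,0.12,-0.06,0,0,0,0],
])

```text
t: 26.98
tool_pos: [0.4884, 0.0631, 0.3047]
orientation: [-0.147, 3.133, -0.001]
force: [0.3, 0.8, -0.9]
opening: 0.0005
```

```bash
python3 - <<'E'
from bar import *
go([.5,.1,.3],Rt(yaw+180))
wristpic('w24')
from plant import robot
for n in ['scene','top']:
  c=robot.read_camera(n); cv2.imwrite(f'pics/{n}24.png',c['image'][:,:,::-1])
crop('scene24',250,370,100,230,4,'s24c')
crop('top24',90,480,105,285,2,'t24c')
E
```

```text
t 26.98 pos [0.4884 0.0631 0.3047] F [ 0.3  0.8 -0.9] open 0.0005
shift [-0.015, 0.0356, 0.0048] turn [-0.0012, 0.0054, -0.0019] rows>= 0.623313537360535
t 26.975 [0.48835118 0.06312672 0.30472455] [-1.47170042e-01  3.13265697e+00 -1.47951156e-03]
```

View pics/w24.png

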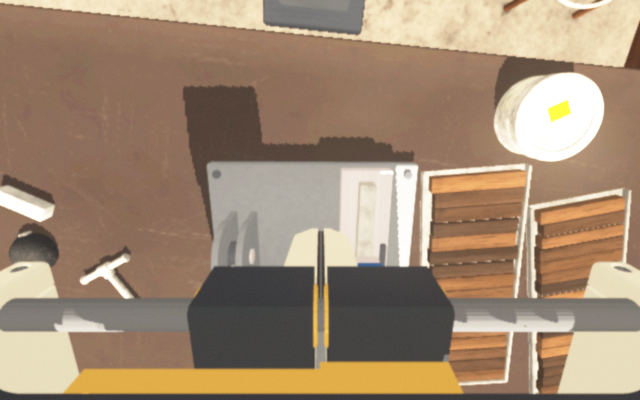

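View pics/s24c.png

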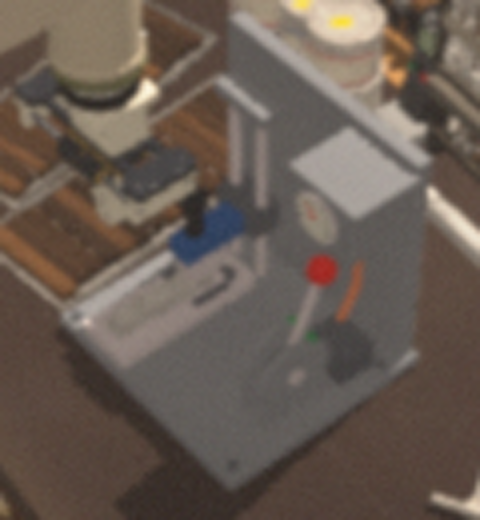

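View pics/t24c.png

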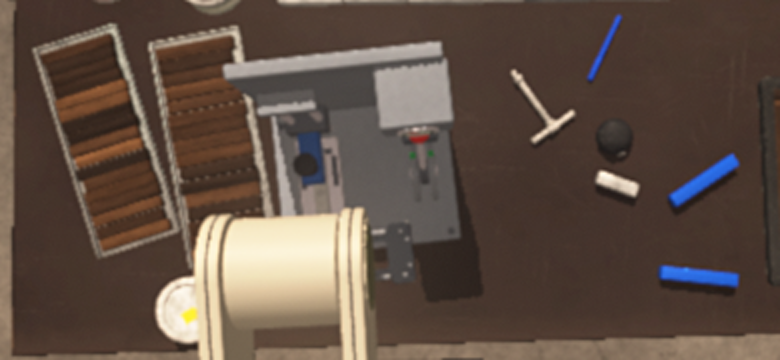

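```bash
python3 - <<'E'
from hk import *
loadw('w24'); seat=np.array([.585,.1337,0])
crop('w24',330,420,155,275,5,'w24c')
for q in [(357.5,183.5),(376,183.5)]:
    P=onz('w24',q,.062)-seat; print(P@f,P@l)
E
```

```text
-0.07728190259580045 -0.014037160652664086
-0.0773060903584951 0.009804822138569353
```

View pics/w24c.png

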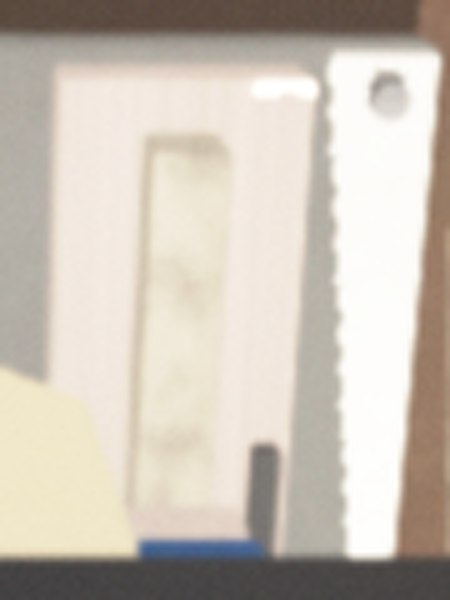

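```bash
python3 -c "
from plant import robot
print(robot.close_job())"
```

```text
the job is handed in; nothing more can be done
None
```

The job is done and handed in at about 27 s of the 72 s allowed; the hand-in gives no verdict.

**What I did:**
- I pushed the lever past its detent, and it stayed in float after I let go.
- I raised the freed head about 78 mm.
- I laid the long bright bar on the bed under the head.
- I pressed the head down on its knob until the foot stopped hard on the bar, at about 31 N, then backed the arm off.

**Last checks:**
- **Lever:** the knob's image position matches about 0.79 rad, in float.
- **Bar:** it lies straight between the guides. Its middle is about 9 to 11 mm short of the seat point and about 1 to 2 mm sideways. That is inside the limits, but leaves about 15 mm to the rear stop instead of the nominal 6 mm.
- **Head:** I take it as resting on the bar because it stopped hard. I had no direct reading of its joint value.
- **Other things on the table:** the short bar, tape measure, key and tin look unmoved in the pictures; I did not measure them. The arm covers part of the tin in the last top view.

**What disagreed:**
- The camera views gave different heights for the head knob, roughly 120 to 137 mm. As a result, the first grip took hold of the blue arm just under the knob, with the jaws about 34 mm apart instead of 24 mm on the stem. The head came up without slipping, so I did not regrip, but it was not raised strictly by the black knob.
- Lowering the bar showed about 11 N of push along the bed. I put that down to friction, because the bar ended well short of the rear stop.

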